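# Kit the new boiler parts, leave the limed ones

## Task

Make up the boiler overhaul kit: take the four new, clean parts from the black mat (brass relief valve, brass tee, solenoid valve body with its steel tube, and flow meter with the black lid) and set each one upright, fully down in the pocket of the kit tray cut to its shape: relief valve in the small round pocket, flow meter in the large round one, valve body in the square one, tee in the long slot with its branch up. Leave the old limescaled relief valve and tee undisturbed where they lie.

Things in the scene. Friction and masses are not known exactly. Their poses are not given: they have to be found in the camera images.
- relief_new: New, bright clean brass safety (relief) valve standing upright on its thread, 51 mm tall: thread 24 mm across, 0 to 12 mm; hexagon 30 mm across flats (35 mm over its corners), 12 to 22 mm; round body 24 mm across with a dark band of vents, 22 to 43 mm, best gripped here; adjusting screw 15 mm across, 43 to 51 mm. Origin: centre of the underside; z up. 0.15 kg. Belongs in the small round pocket, at any turn.
- flow_new: New flow meter: round bright brass body 46 mm across and 34 mm tall, a black lid (41 mm across) to 38 mm and a small white plug on it to 44 mm; two short brass ports 11 mm thick stand out along body +x and -x to 31 mm from the axis at 23 mm height, so pinch the body along its y. Stands upright, origin: centre of the underside; z up. 0.22 kg. Belongs in the large round pocket, at any turn (the ports pass above the rim).
- valve_new: New solenoid valve without its coil, a bright brass block 32 x 32 mm (along body x and y), 24 mm tall, with a steel hexagon foot (20 mm across) to 28 mm and an upright bare steel tube 13 mm across up to 50 mm, which can be gripped. Stands upright, origin: centre of the underside; z up. 0.18 kg. Belongs in the square pocket, sides parallel, any quarter turn.
- tee_new: New, bright clean brass pipe tee with three hexagon nuts, lying with its run level along the body's x (62 mm long, 20 mm wide, 20 mm high) and its branch pointing straight up at the middle: pipe 14 mm across to 26 mm, then a nut about 20 mm across from 26 to 42 mm height, best gripped from above. Origin: centre of the underside, under the branch; z up. 0.13 kg. Belongs in the long slot, run along the slot, either way round.
- relief_old: Old look-alike, to be left: dull grey-green with chalky white limescale lumps; otherwise the same as the new one: safety (relief) valve standing upright on its thread, 51 mm tall: thread 24 mm across, 0 to 12 mm; hexagon 30 mm across flats (35 mm over its corners), 12 to 22 mm; round body 24 mm across with a dark band of vents, 22 to 43 mm, best gripped here; adjusting screw 15 mm across, 43 to 51 mm. Origin: centre of the underside; z up.
- tee_old: Old look-alike, to be left: dull grey-green with chalky white limescale lumps; otherwise the same as the new one: pipe tee with three hexagon nuts, lying with its run level along the body's x (62 mm long, 20 mm wide, 20 mm high) and its branch pointing straight up at the middle: pipe 14 mm across to 26 mm, then a nut about 20 mm across from 26 to 42 mm height, best gripped from above. Origin: centre of the underside, under the branch; z up.
- nest_small_round: Insert with the small round pocket: dark-grey kit-tray insert, 99 x 99 mm, 15 mm high, fixed side by side with the three other inserts in a shallow aluminium tray (wall rims 17 mm above the bench), its rim at z = 19 mm. Origin: centre of the underside, on the pocket's axis, 4 mm above the bench; x and y along the insert's sides. In its middle a 10 mm deep pocket with a bright yellow floor, which lies 5 mm above the origin: round, 37 mm across.
- nest_large_round: Insert with the large round pocket: dark-grey kit-tray insert, 99 x 99 mm, 15 mm high, fixed side by side with the three other inserts in a shallow aluminium tray (wall rims 17 mm above the bench), its rim at z = 19 mm. Origin: centre of the underside, on the pocket's axis, 4 mm above the bench; x and y along the insert's sides. In its middle a 10 mm deep pocket with a bright yellow floor, which lies 5 mm above the origin: round, 59 mm across.
- nest_square: Insert with the square pocket: dark-grey kit-tray insert, 99 x 99 mm, 15 mm high, fixed side by side with the three other inserts in a shallow aluminium tray (wall rims 17 mm above the bench), its rim at z = 19 mm. Origin: centre of the underside, on the pocket's axis, 4 mm above the bench; x and y along the insert's sides. In its middle a 10 mm deep pocket with a bright yellow floor, which lies 5 mm above the origin: square, 45 x 45 mm.
- nest_slot: Insert with the long slot: dark-grey kit-tray insert, 99 x 99 mm, 15 mm high, fixed side by side with the three other inserts in a shallow aluminium tray (wall rims 17 mm above the bench), its rim at z = 19 mm. Origin: centre of the underside, on the pocket's axis, 4 mm above the bench; x and y along the insert's sides. In its middle a 10 mm deep pocket with a bright yellow floor, which lies 5 mm above the origin: 76 mm along the insert's x, 33 mm along its y.

How it is judged (in metres and radians):
At the end, for the whole second after the job is handed in: Each new part rests on the floor of its own pocket: within 12 mm of the pocket's axis, its underside 1 to 9 mm above the insert's origin (the floor is at 5 mm), upright within 0.12 rad, at rest. Both old parts lie within 20 mm of where they were, upright within 0.12 rad (horizontal distance between relief_new and nest_small_round below 0.012 m and z of relief_new in the frame of nest_small_round between 0.001 and 0.009 m and angle between each of relief_new, flow_new, valve_new, tee_new, relief_old, tee_old's own z axis and vertical below 0.12 rad and linear speed of each of relief_new, flow_new, valve_new, tee_new below 0.02 m/s and angular speed of each of relief_new, flow_new, valve_new, tee_new below 0.2 rad/s and horizontal distance between flow_new and nest_large_round below 0.012 m and z of flow_new in the frame of nest_large_round between 0.001 and 0.009 m and horizontal distance between valve_new and nest_square below 0.012 m and z of valve_new in the frame of nest_square between 0.001 and 0.009 m and horizontal distance between tee_new and nest_slot below 0.012 m and z of tee_new in the frame of nest_slot between 0.001 and 0.009 m and distance of each of relief_old, tee_old from where it was at the start of the episode below 0.02 m); the robot touches nothing.
It fails at once if the old limescaled relief valve is knocked over or shifted by more than 20 mm (distance of relief_old from where it was at the start of the episode above 0.02 m or angle between relief_old's own z axis and vertical above 0.4 rad).
It fails at once if the old limescaled tee is knocked over or shifted by more than 20 mm (distance of tee_old from where it was at the start of the episode above 0.02 m or angle between tee_old's own z axis and vertical above 0.4 rad).
It also fails if it takes over 96 s, if anything falls off the work surface, if the arm or the gripper's body presses on something with over 40 N, if the wrist force passes 120 N, or if a joint passes its speed limit or range.

## Robot

A 7-joint arm with a two-finger parallel gripper is mounted at the origin on the work surface. World frame = base frame: x ahead of the robot, y to its left, z up, the work surface at z = 0. Lengths are in mm, angles in degrees, forces in N, time in s.
With the tool pointing down it reaches from about 425 to 1025 mm from the base axis. Payload 3.6 kg.
Tool frame: the origin (TCP) lies at the very end of the fingers, on their centre line; the grasp point (between the pads) lies 19 mm behind it (r.tcp_to_grasp is the distance from the TCP to the grasp point, in mm); x points along the fingers, y is the direction in which the jaws open and shut, and the axes are right-handed (so a half turn about x gives the same grasp; the last joint's range is limited). The gripper opens to 85 mm and grips with 20 to 120 N. Pads are 22 mm wide; open, the fingers measure 114 mm over their backs; the gripper's body (76 mm by 85 mm) begins 54 mm behind the grasp point. The pads swing forward as they close: fully open they stand 13 mm farther back than shut.
Start: joints at [61.45, 33.873, 2.773, 92.16, -1.908, 54.013, -1.931], TCP at [285.532, -666.409, 231.302] pointing down, gripper open.
Joint ranges: [-153.93, 153.93], [-27.13, 128.08], [-72.61, 78.16], [10.71, 143.7], [-87.88, 267.88], [4.46, 118.87], [-176.78, 176.78]. Speed limits (degrees/s): [147.25, 147.25, 180, 180, 180, 180, 180].

## Interface

Orientations are given as [roll, pitch, yaw] about the fixed x, y, z axes, in that order (R = Rz(yaw) Ry(pitch) Rx(roll)).
In Python, from station import r gives the robot as it stands. The module is installed in compiled form; this text tells all that it offers.
- The arm moves only by the shell command python3 -m handwheel 'ROWS' [FORCE]. ROWS is JSON, a list of rows, each a list of 7 numbers: the shift along the tool's x, y, z in m, then the turn, a rotation vector about the tool's x, y, z in degrees, then the opening, from 0 (shut) to 1 (fully open). A call has 1 to 12 rows; each row is the pose to reach, as a shift and turn from the pose measured when the call began, along the tool's axes at that moment; what a row does not reach only later rows make up. A row lasts 1/10 s, in which the tool goes at most 50 mm and 8.59 degrees, less where a joint would pass 70% of its speed; a pose out of reach is approached as far as the arm can. A call with a gripper value outside its range is refused whole. The fingers move at their own pace and stop on an object; FORCE is the grip in N (left out, the last holds). Time passes only in rows, so rows that repeat a pose let the fingers close. It gives the time, the measured TCP pose, the force and the opening at its end, in the units of the state.
- r.sense(): the state, without advancing time (a new reading comes with each control period).
- r.grab_frame(name): name is "side" or "top" or "wrist"; returns a dict with "frame" (400x640x3 uint8, red, green, blue), "intrinsics" (3x3 intrinsics, pixels), "R" (3x3) and "t" (3): a world point X has camera coordinates R X + t; the wrist camera has in their place "hand_eye" (4x4, takes a point from camera to tool coordinates, whose origin is the TCP and whose axes are the tool frame's). Camera axes: x right, y down, z forward; pixel columns grow to the right and rows downward; lengths in mm; the calibration is good to about 2 mm. A picture is of the moment at which its call begins: read the wrist's pose just before it. There is no depth.
- r.sign_off(): hands the job in, once; it reports no verdict.
The state is a dict: "t": time; "joints": joint angles; "joint_velocities": joint speeds; "effort": joint torques, N m; "eef_pos": TCP position; "tool_rot": TCP orientation; "force": force on the tool from outside, world axes, zero at the start; "torque": the same for the moment, N m; "gripper_width": finger opening in mm.
Only numpy, scipy, OpenCV 4.12 (cv2) and the standard library are available. Lean on these libraries where they do the work, as an engineer would, in place of code of your own. Each camera call takes 0.05 s, during which the arm holds its last target.

## Working session

There is one attempt and no reset: what is moved stays moved. The work goes in short steps, Python scripts to look and compute and a shell command to move; the robot and the scene stay as the last step left them, time stands still between calls to the robot, and variables do not carry over. Pictures are saved under pics/ and viewed, and the job is handed in when it is done.

```bash
mkdir -p pics; cat > h.py <<'E'
from station import r
import cv2,numpy as np
def save(n,name,crop=None,s=1):
    d=r.grab_frame(n);f=d["frame"][:,:,::-1]
    if crop: x0,y0,x1,y1=crop;f=f[y0:y1,x0:x1]
    if s!=1:f=cv2.resize(f,None,fx=s,fy=s,interpolation=cv2.INTER_CUBIC)
    cv2.imwrite(f"pics/{name}.png",f);return d
def px2w(d,u,v,z):
    K=np.array(d["intrinsics"]);R=np.array(d["R"]);t=np.array(d["t"]).ravel()
    ray=R.T@np.linalg.inv(K)@np.array([u,v,1.]);c=-R.T@t
    return c+ray*(z-c[2])/ray[2]
E
python3 - <<'E'
from h import *
print(r.sense())
for n in("top","side"):
    d=save(n,n+"0");print(d["intrinsics"],d["R"],d["t"])
d=save("wrist","w0");print(d["intrinsics"],d["hand_eye"])
E
```

```text
{'t': 0.0, 'joints': array([61.44890899, 33.92773327,  2.76725287, 92.23348005, -1.90611554,
       54.01380595, -1.93139164]), 'joint_velocities': array([ 0.0836756 , -0.01234828, -0.00841596, -0.05943201, -0.07930859,
        0.15457755, -0.00680187]), 'effort': array([-6.23528413e-04, -5.48686695e+01,  1.54629841e+00, -1.98122799e+01,
        9.29584319e-03,  8.67165159e-03, -1.56141391e-05]), 'eef_pos': array([ 285.22108159, -665.66068448,  230.13480167]), 'tool_rot': array([-86.1164448 ,  89.87104646, 117.08283261]), 'force': array([-0.55927593,  0.88876743,  0.23322715]), 'torque': array([ 0.04899972, -0.04178047, -0.01443784]), 'gripper_width': 85.29800600842258}
[[458.76317999   0.         316.66275515]
 [  0.         458.76317999 198.04978039]
 [  0.           0.           1.        ]] [[ 0.01200417 -0.99968471 -0.02205388]
 [-0.99648295 -0.01013068 -0.08318114]
 [ 0.08293149  0.02297483 -0.99629038]] [-19.46901469 522.09440595 924.6851357 ]
[[515.19058696   0.         327.14371163]
 [  0.         515.19058696 192.88188091]
 [  0.           0.           1.        ]] [[-0.78516339 -0.61924876 -0.00703029]
 [-0.40455706  0.5214786  -0.75126138]
 [ 0.46888382 -0.58701878 -0.65996736]] [393.78379767 259.5093301  885.08347488]
[[297.80527942   0.         322.84773602]
 [  0.         297.80527942 204.40498464]
 [  0.           0.           1.        ]] [[-4.03205869e-04 -2.69997814e-01  9.62860851e-01 -1.41194816e+02]
 [ 9.99999686e-01 -7.65888388e-04  2.03993705e-04 -8.93643300e-01]
 [ 6.82366091e-04  9.62860631e-01  2.69998038e-01 -6.93177593e+01]
 [ 0.00000000e+00  0.00000000e+00  0.00000000e+00  1.00000000e+00]]
```

View pics/top0.png

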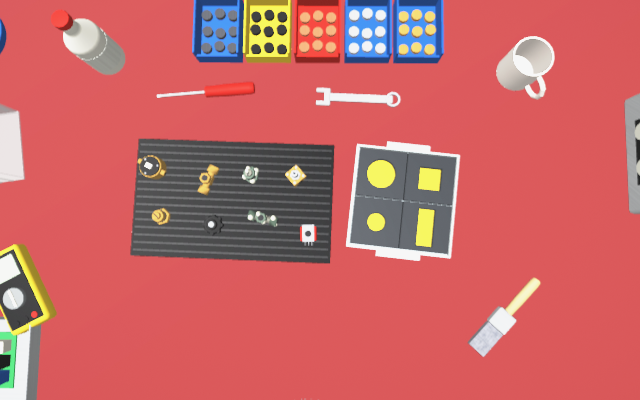

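View pics/side0.png

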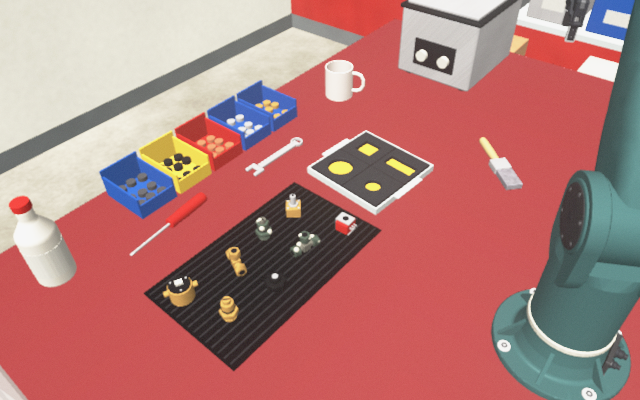

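View pics/w0.png

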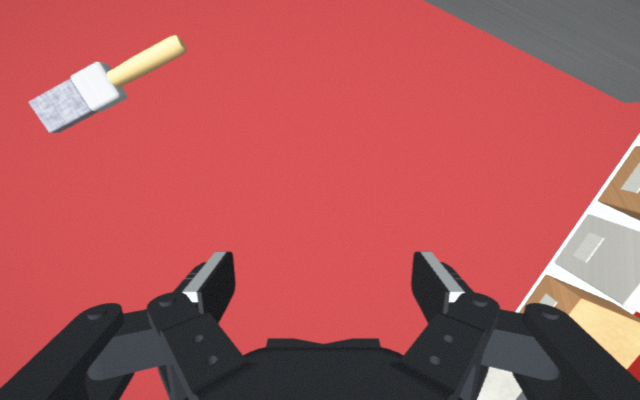

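The top view shows all the parts: flow meter at (151,166), new tee (207,178), old relief (250,174), valve (295,175), new relief (160,216), a black cap (213,225), old tee (263,217) and a red/white block (308,233). The tray is at about (403,202). I'll enlarge crops.

```bash
python3 - <<'E'
from h import *
save("top","t1",(130,135,340,270),3.8)
save("top","t2",(340,135,470,265),4.5)
E
```

```text
(no output)
```

View pics/t1.png

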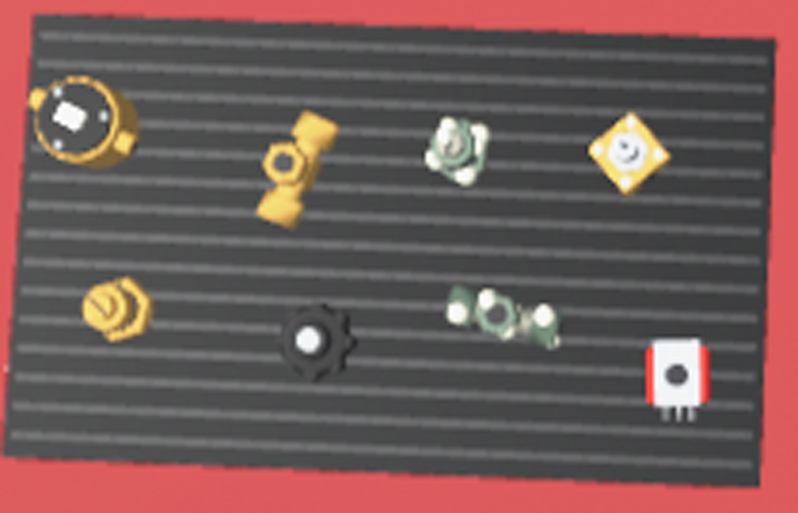

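View pics/t2.png

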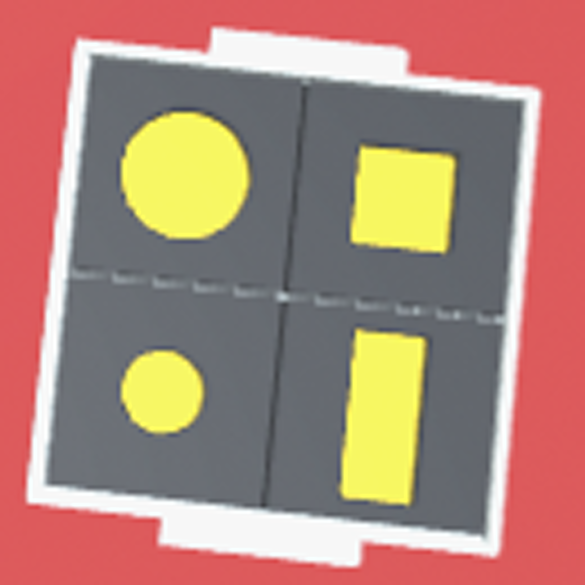

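```bash
cat >> h.py <<'E'
from scipy.spatial.transform import Rotation as Ro
def go(x,y,z,yaw):
    """print tool-frame shift/turn to TCP (x,y,z) tool down, jaw axis at yaw (mod 180)"""
    s=r.sense();Rt=Ro.from_euler('xyz',s["tool_rot"],degrees=True)
    p=np.array(s["eef_pos"]);M=Rt.as_matrix()
    best=None
    for k in(0,180,-180):
        a=np.radians(yaw+k);ty=np.array([np.cos(a),np.sin(a),0]);tx=np.array([0,0,-1.])
        T=np.array([tx,ty,np.cross(tx,ty)]).T
        rv=Ro.from_matrix(M.T@T).as_rotvec(degrees=True)
        if best is None or np.linalg.norm(rv)<np.linalg.norm(best):best=rv
    sh=M.T@(np.array([x,y,z])-p)/1000
    ya=np.degrees(np.arctan2(M[1,1],M[0,1]))
    print("t",round(s["t"],2),"pos",p.round(1),"jaw",round(ya,1),"j7",s["joints"][6].round(1),"F",s["force"].round(1),"w",round(s["gripper_width"],1))
    print("shift",sh.round(4),"turn",best.round(2))
E
python3 - <<'E'
from h import *
d=r.grab_frame("top")
def c1(u,v,z):return px2w(d,(u+.5)/3.8-.5+130,(v+.5)/3.8-.5+135,z).round(1)
def c2(u,v,z):return px2w(d,(u+.5)/4.5-.5+340,(v+.5)/4.5-.5+135,z).round(1)
def ang(a,b):return np.degrees(np.arctan2(b[1]-a[1],b[0]-a[0])).round(1)
print("flow lid",c1(75,119,38)); a,b=c1(37,99,23),c1(127,141,23);print("ports",a,b,(a+b)/2,ang(a,b))
print("tee branch",c1(286,163,42));a,b=c1(317,130,15),c1(279,209,15);print(a,b,(a+b)/2,ang(a,b))
print("relief",c1(102,308,51),c1(122,308,20))
print("valve",c1(627,151,50));P=[c1(*p,24) for p in((629,112),(670,155),(628,194),(588,150))];print(P,np.mean(P,0),ang(P[0],P[1]),ang(P[3],P[2]),ang(P[0],P[3]),ang(P[1],P[2]))
print("Lround",c2(186,175,9)," sround",c2(162,391,9))
P=[c2(*p,19) for p in((358,145),(456,154),(448,254),(351,243))];print("square",np.mean(P,0),ang(P[0],P[1]))
P=[c2(*p,12) for p in((356,329),(427,336),(412,506),(340,497))];print("slot",np.mean(P,0),ang(P[0],P[3]),ang(P[1],P[2]))
P=[c2(*p,17) for p in((76,39),(541,89),(498,556),(27,502))];print("tray",P,np.mean(P,0),[ang(P[i],P[(i+1)%4]) for i in range(4)])
print("olds",c1(450,143,51),c1(497,312,42))
go(500,0,230,0)
E
```

```text
flow lid [583.6 330.6  38. ]
ports [596.8 358.1  23. ] [573.9 307.3  23. ] [585.35 332.7   23.  ] -114.3
tee branch [560.2 214.   42. ]
[582.1 204.7  15. ] [538.1 224.3  15. ] [560.1 214.5  15. ] 156.0
relief [481.  306.8  51. ] [482.4 307.4  20. ]
valve [567.2  30.6  50. ]
[array([592.2,  31.7,  24. ]), array([568.8,   9. ,  24. ]), array([547.2,  31.5,  24. ]), array([571.1,  53.7,  24. ])] [569.825  31.475  24.   ] -135.9 -137.1 133.8 133.8
Lround [ 576.2 -147.3    9. ]  sround [ 475.7 -136.3    9. ]
square [ 564.7 -245.5   19. ] -94.8
slot [ 465.025 -237.375   12.   ] 174.2 174.5
tray [array([638.3, -95.4,  17. ]), array([ 616.6, -309.6,   17. ]), array([ 402.5, -287.3,   17. ]), array([424.2, -74.2,  17. ])] [ 520.4   -191.625   17.   ] [np.float64(-95.8), np.float64(174.1), np.float64(84.2), np.float64(-5.7)]
olds [570.5 124.5  51. ] [481.6  98.8  42. ]
t 0.3 pos [ 285.5 -666.1  230.9] jaw -66.8 j7 -1.9 F [-0.4 -0.4  0.2] w 85.3
shift [ 0.0013 -0.5278 -0.4596] turn [-6.68e+01 -2.00e-02  4.00e-02]
```

```bash
cat >> h.py <<'E'
def wsave(name,s=1,crop=None):
    st=r.sense();d=save("wrist",name,crop,s)
    M=np.eye(4);M[:3,:3]=Ro.from_euler('xyz',st["tool_rot"],degrees=True).as_matrix();M[:3,3]=st["eef_pos"]
    C=M@np.array(d["hand_eye"]);R=C[:3,:3].T
    o={"intrinsics":d["intrinsics"],"R":R,"t":-R@C[:3,3]}
    np.savez("pics/"+name+".npz",**o);return o
def ld(name):return dict(np.load("pics/"+name+".npz"))
def show(d,X):
    q=np.array(d["intrinsics"])@(np.array(d["R"])@np.array(X)+np.array(d["t"]).ravel());return (q[:2]/q[2]).round(1)
E
python3 - <<'E'
from h import *
go(568.5,31,180,-20)
E
```

```text
t 0.3 pos [ 285.5 -666.1  230.9] jaw -66.8 j7 -1.9 F [-0.4 -0.4  0.2] w 85.3
shift [ 0.0513 -0.5292 -0.5348] turn [-4.68e+01 -2.00e-02  4.00e-02]
```

```bash
python3 -m handwheel '[[0,-0.265,-0.267,-23,0,0,0.6],[0,-0.529,-0.535,-47,0,0,0.6],[0,-0.529,-0.535,-47,0,0,0.6],[0,-0.529,-0.535,-47,0,0,0.6],[0,-0.529,-0.535,-47,0,0,0.6],[0,-0.529,-0.535,-47,0,0,0.6],[0,-0.529,-0.535,-47,0,0,0.6],[0,-0.529,-0.535,-47,0,0,0.6],[0,-0.529,-0.535,-47,0,0,0.6],[0,-0.529,-0.535,-47,0,0,0.6],[0,-0.529,-0.535,-47,0,0,0.6],[0,-0.529,-0.535,-47,0,0,0.6]]'
python3 - <<'E'
from h import *
go(568.5,31,180,-20)
E
```

```text
t: 1.5
eef_pos: [512.0, -108.8, 231.6]
tool_rot: [145.5, 90.0, 35.6]
force: [0.8, -0.1, 0.7]
gripper_width: 51.2
t 1.5 pos [ 512.  -108.8  231.6] jaw -19.8 j7 -20.9 F [ 0.8 -0.1  0.7] w 51.2
shift [ 0.0517  0.0058 -0.1507] turn [ 0.17 -0.02 -0.02]
```

```bash
python3 -m handwheel '[[0.02,0.006,-0.05,0,0,0,0.6],[0.052,0.006,-0.10,0,0,0,0.6],[0.052,0.006,-0.15,0,0,0,0.6],[0.052,0.006,-0.151,0,0,0,0.6],[0.052,0.006,-0.151,0,0,0,0.6],[0.052,0.006,-0.151,0,0,0,0.6]]'
python3 - <<'E'
from h import *
d=wsave("w1")
go(568.5,31,180,-20)
print(show(d,(568.5,31,50)),show(d,(568.5,31,24)),show(d,(571,124,51)),show(d,(481,307,51)))
E
```

```text
t: 2.1
eef_pos: [568.5, 29.8, 179.7]
tool_rot: [9.1, 89.9, -100.8]
force: [-0.4, -0.1, -0.3]
gripper_width: 51.3
t 2.15 pos [568.4  28.7 179.8] jaw -20.0 j7 -38.3 F [-0.8 -0.2 -0.3] w 51.3
shift [-0.0002 -0.0006 -0.0022] turn [ 0.02  0.08 -0.02]
[322.3 196.5] [322.3 190.3] [287.9  96.6] [  79.  -110.2]
```

View pics/w1.png

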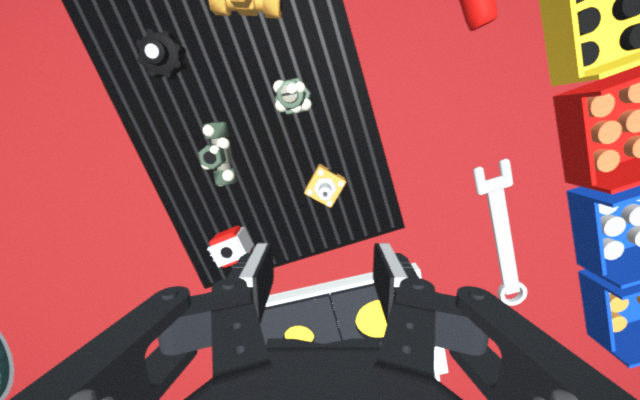

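```bash
python3 - <<'E'
from h import *
d=wsave("w2",6,(270,140,380,230))
go(568.5,31,180,-20)
E
```

```text
t 2.2 pos [568.3  28.4 179.9] jaw -20.0 j7 -38.3 F [ 0.3 -0.4  0.3] w 50.8
shift [-0.0001 -0.0008 -0.0025] turn [-0.03  0.07 -0.03]
```

View pics/w2.png

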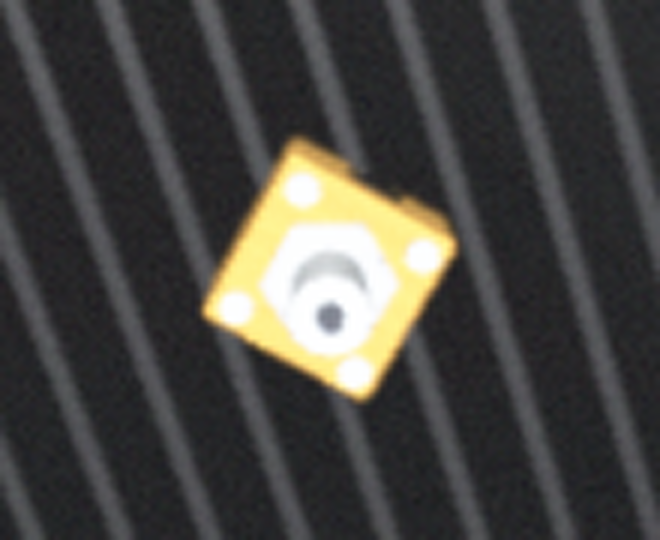

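```bash
python3 - <<'E'
from h import *
d=ld("w2")
f=lambda u,v,z:px2w(d,(u+.5)/6-.5+270,(v+.5)/6-.5+140,z)
print(f(331,316,50))
P=np.array([f(*p,24) for p in((296,138),(458,240),(365,402),(204,312))]);print(P.round(1),P.mean(0))
for i in range(4):
    q=P[(i+1)%4]-P[i];print(np.degrees(np.arctan2(q[1],q[0])),np.hypot(*q[:2]))
E
```

```text
[571.95074894  32.98214846  50.        ]
[[574.9  57.6  24. ]
 [594.6  32.1  24. ]
 [570.3  10.7  24. ]
 [549.9  35.2  24. ]] [572.42852001  33.90777415  24.        ]
-52.26201617849271 32.2392616049362
-138.58730319236102 32.397504688291725
129.8727729611228 31.874978158683472
41.940357760312445 33.60861239652737
```

```bash
python3 - <<'E'
from h import *
go(570.5,32.3,34,-20)
E
```

```text
t 2.2 pos [568.3  28.4 179.9] jaw -20.0 j7 -38.3 F [ 0.3 -0.4  0.3] w 50.8
shift [ 0.1459  0.0006 -0.0046] turn [-0.03  0.07 -0.03]
```

```bash
python3 -m handwheel '[[0.04,0.001,-0.005,0,0,0,0.6],[0.08,0.001,-0.005,0,0,0,0.6],[0.12,0.001,-0.005,0,0,0,0.6],[0.146,0.001,-0.005,0,0,0,0.6],[0.146,0.001,-0.005,0,0,0,0.6],[0.146,0.001,-0.005,0,0,0,0.6]]'
python3 - <<'E'
from h import *
wsave("w3");save("side","s3",(230,150,350,260),5)
go(570.5,32.3,34,-20)
E
```

```text
t: 2.8
eef_pos: [571.0, 30.8, 34.3]
tool_rot: [18.4, 89.9, -91.7]
force: [0.0, 0.2, 0.3]
gripper_width: 51.1
t 2.9 pos [572.3  31.7  35.6] jaw -20.1 j7 -43.7 F [-0.2  0.3  0.3] w 51.5
shift [ 0.0016 -0.0019  0.    ] turn [-0.13  0.01 -0.2 ]
```

View pics/w3.png

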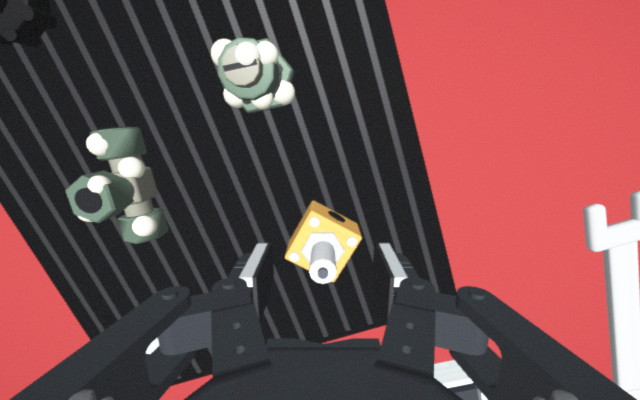

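View pics/s3.png

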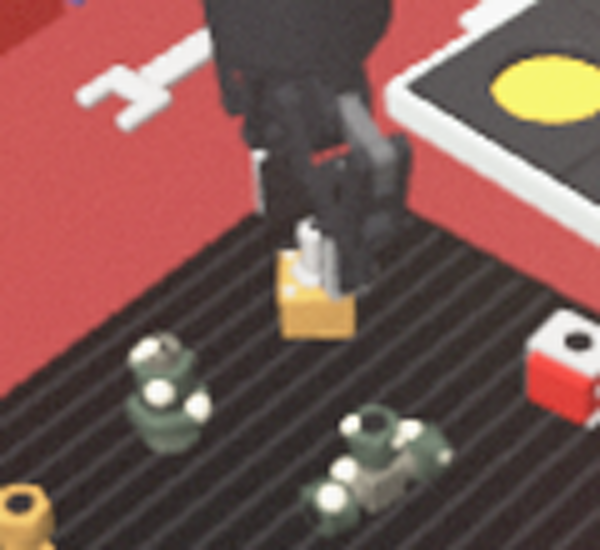

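The wrist view has the tube top at about (322,273), between the pads. I'll check its offset from the tool axis.

```bash
python3 - <<'E'
from h import *
d=ld("w3");print(px2w(d,322,272,50),px2w(d,322,272,52))
go(570.5,32.3,33,-20)
E
```

```text
[571.27067634  32.45387385  50.        ] [571.65134729  33.47521655  52.        ]
t 2.9 pos [572.3  31.7  35.6] jaw -20.1 j7 -43.7 F [-0.2  0.3  0.3] w 51.5
shift [ 0.0026 -0.0019  0.    ] turn [-0.13  0.01 -0.2 ]
```

```bash
python3 -m handwheel '[[0.002,-0.001,0,0,0,0,0.3],[0.002,-0.001,0,0,0,0,0],[0.002,-0.001,0,0,0,0,0],[0.002,-0.001,0,0,0,0,0],[0.002,-0.001,0,0,0,0,0],[0.002,-0.001,0,0,0,0,0],[0.002,-0.001,0,0,0,0,0],[0.002,-0.001,0,0,0,0,0]]' 60
python3 -m handwheel '[[-0.03,0,0,0,0,0,0],[-0.08,0,0,0,0,0,0],[-0.08,0,0,0,0,0,0],[-0.08,0,0,0,0,0,0]]'
python3 - <<'E'
from h import *
save("side","s4",(200,100,400,260),4)
go(565,-246,150,22)
E
```

```text
t: 3.7
eef_pos: [571.8, 32.1, 34.7]
tool_rot: [89.5, 89.7, -20.6]
force: [-0.8, -0.4, 7.9]
gripper_width: 10.5
t: 4.1
eef_pos: [572.1, 32.2, 115.8]
tool_rot: [98.3, 89.6, -11.9]
force: [-0.3, -0.3, -1.4]
gripper_width: 10.6
t 4.15 pos [570.9  32.  114.5] jaw -20.1 j7 -41.4 F [-0.4  0.1 -2. ] w 10.4
shift [-0.035   0.0902  0.263 ] turn [-42.13   0.12  -0.21]
```

View pics/s4.png

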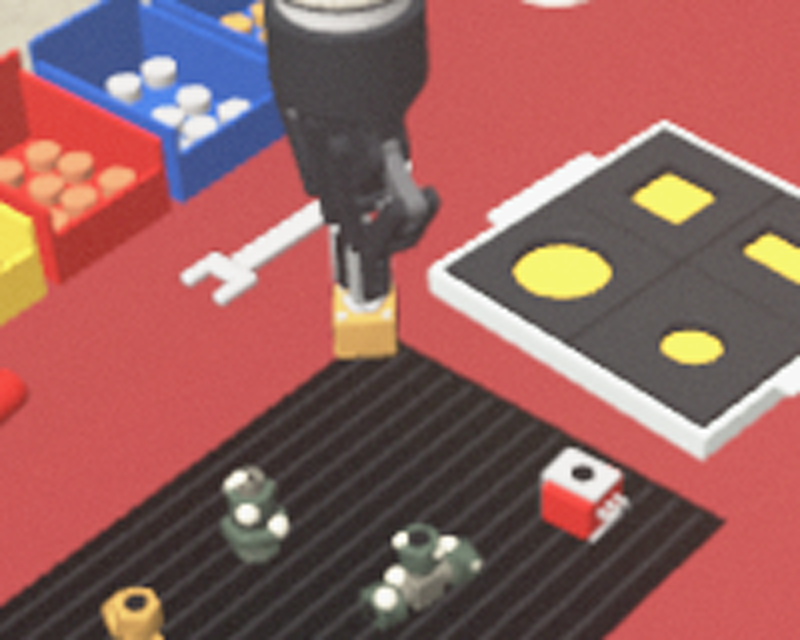

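```bash
python3 -m handwheel '[[-0.01,0.02,0.05,-8,0,0,0],[-0.01,0.04,0.10,-17,0,0,0],[-0.01,0.06,0.15,-25,0,0,0],[-0.01,0.075,0.20,-33,0,0,0],[-0.01,0.085,0.24,-40,0,0,0],[-0.01,0.09,0.263,-42.1,0,0,0],[-0.01,0.09,0.263,-42.1,0,0,0],[-0.01,0.09,0.263,-42.1,0,0,0],[-0.01,0.09,0.263,-42.1,0,0,0]]'
python3 - <<'E'
from h import *
d=wsave("w5");save("top","t5",(340,100,500,270),3.5)
go(565,-246,45,22)
print(show(d,(565,-246,19)))
E
```

```text
t: 5.05
eef_pos: [564.4, -243.8, 123.8]
tool_rot: [76.2, 89.9, 8.3]
force: [-0.1, 0.6, -1.3]
gripper_width: 10.6
t 5.15 pos [ 565.  -243.5  124.5] jaw 22.2 j7 17.9 F [ 0.3 -0.2 -1.4] w 10.0
shift [ 0.0795 -0.0011  0.0022] turn [ 0.17  0.09 -0.14]
[321.4 207.1]
```

View pics/w5.png

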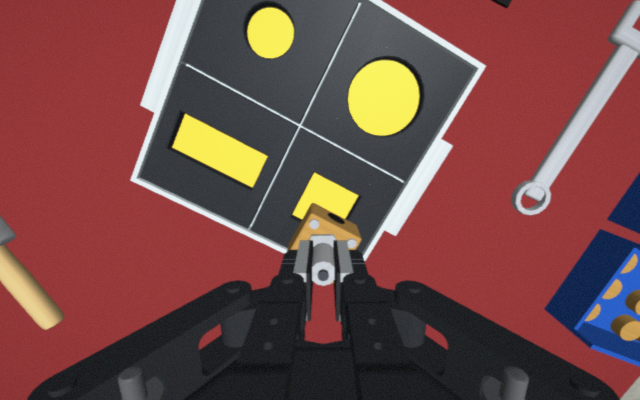

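View pics/t5.png

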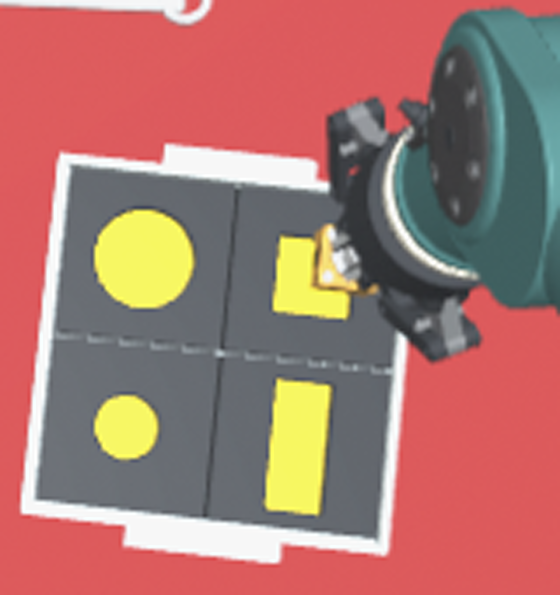

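```bash
python3 - <<'E'
from h import *
d=ld("w5")
print("cross",px2w(d,301,125,19),"exp 520.4 -191.6")
print("L",px2w(d,384,97.5,9),"exp 575.2 -146.9");print("S",px2w(d,271,32.5,9),"475.7 -136.8")
a,b=px2w(d,186,65,19),px2w(d,404,182,19);print(np.degrees(np.arctan2(*(b-a)[1::-1])))
a,b=px2w(d,360,3,19),px2w(d,250,229,19);print(np.degrees(np.arctan2(*(b-a)[1::-1])))
E
python3 -c "
import cv2;f=cv2.imread('pics/w5.png')[160:300,260:390];cv2.imwrite('pics/w5c.png',cv2.resize(f,None,fx=4,fy=4,interpolation=2))"
```

```text
cross [ 524.38123639 -188.78187958   19.        ] exp 520.4 -191.6
L [ 578.4937737  -143.75239036    9.        ] exp 575.2 -146.9
S [ 477.93236202 -133.68127958    9.        ] 475.7 -136.8
-5.645143789864373
-95.59647802568226
```

View pics/w5c.png

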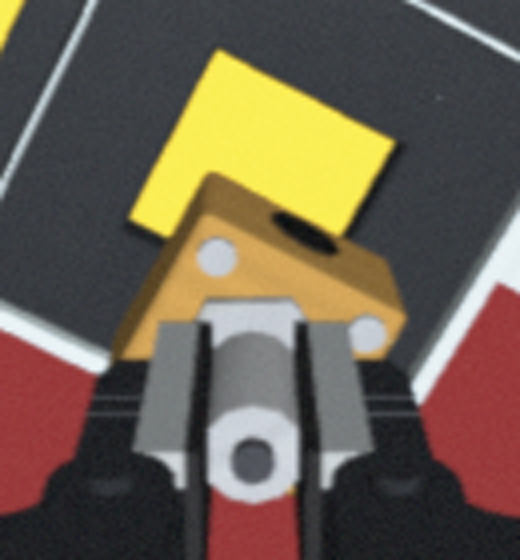

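```bash
python3 - <<'E'
from h import *
go(568,-244,44,22)
E
```

```text
t 5.15 pos [ 565.  -243.5  124.5] jaw 22.2 j7 17.9 F [ 0.3 -0.2 -1.4] w 10.0
shift [0.0805 0.0024 0.0015] turn [ 0.17  0.09 -0.14]
```

```bash
python3 -m handwheel '[[0.02,0.002,0.002,0,0,0,0],[0.045,0.002,0.002,0,0,0,0],[0.055,0.002,0.002,0,0,0,0],[0.062,0.002,0.002,0,0,0,0],[0.062,0.002,0.002,0,0,0,0]]'
python3 - <<'E'
from h import *
d=wsave("w6",4,(260,150,400,290));go(568,-244,44,22)
E
```

```text
t: 5.65
eef_pos: [567.6, -243.8, 62.0]
tool_rot: [69.3, 89.9, 1.6]
force: [-0.6, -0.4, -0.9]
gripper_width: 10.8
t 5.7 pos [ 568.1 -244.1   62.7] jaw 22.2 j7 14.8 F [-0.6 -1.5 -1.4] w 10.4
shift [ 0.0187 -0.0001 -0.0002] turn [ 0.21  0.09 -0.14]
```

View pics/w6.png

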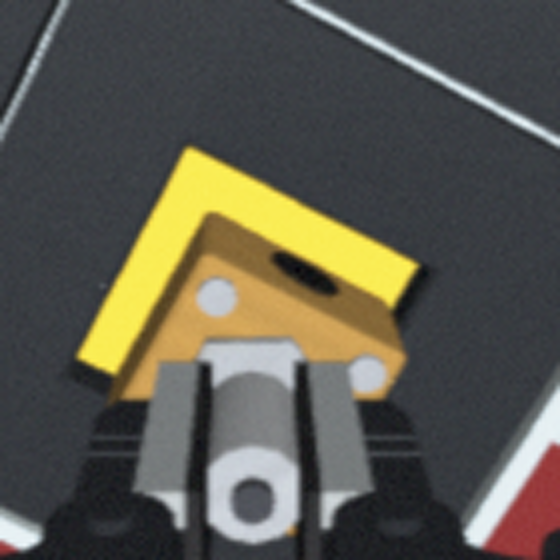

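```bash
python3 - <<'E'
from h import *
d=ld("w6");f=lambda u,v,z:px2w(d,(u+.5)/4-.5+260,(v+.5)/4-.5+150,z).round(1)
print("block",f(210,212,29.5),f(397,307,29.5));print("pocket floor/rim",f(190,148,9),f(425,262,19),f(75,375,19), f(190,148,19))
E
```

```text
block [ 554.2 -225.8   29.5] [ 586.6 -229.1   29.5]
pocket floor/rim [ 548.5 -222.3    9. ] [ 590.4 -223.3   19. ] [ 544.5 -263.3   19. ] [ 548.2 -220.1   19. ]
```

```bash
python3 -m handwheel '[[0.01,0,0,0,0,0,0],[0.016,0,0,0,0,0,0],[0.019,0,0,0,0,0,0],[0.021,0,0,0,0,0,0],[0.021,0,0,0,0,0,0]]'
```

```text
t: 6.2
eef_pos: [568.0, -244.1, 41.4]
tool_rot: [61.0, 89.9, -6.8]
force: [-0.6, -0.4, -1.8]
gripper_width: 10.3
```

```bash
python3 -m handwheel '[[0.001,0,0,0,0,0,0],[0.002,0,0,0,0,0,0],[0.003,0,0,0,0,0,0]]'
python3 - <<'E'
from h import *
save("side","s6",(300,110,440,220),5)
E
```

```text
t: 6.5
eef_pos: [568.3, -244.3, 40.7]
tool_rot: [31.2, 89.8, -36.6]
force: [-5.5, 0.9, 19.2]
gripper_width: 10.3
```

View pics/s6.png

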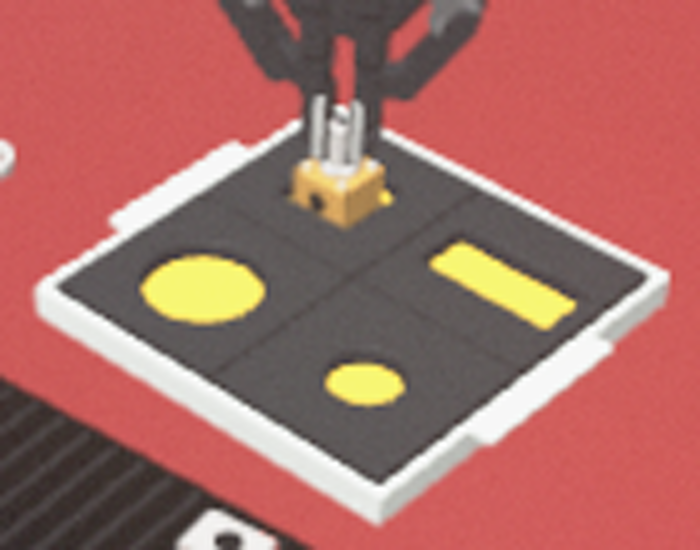

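```bash
python3 -m handwheel '[[0,0,0,0,0,0,0.5],[-0.001,0,0,0,0,0,0.5],[-0.001,0,0,0,0,0,0.5],[-0.03,0,0,0,0,0,0.6],[-0.07,0,0,0,0,0,0.6],[-0.11,0,0,0,0,0,0.6],[-0.14,0,0,0,0,0,0.6],[-0.14,0,0,0,0,0,0.6]]' 
python3 - <<'E'
from h import *
d=wsave("w7");go(563,216,170,66)
E
```

```text
t: 7.35
eef_pos: [571.3, -244.7, 185.3]
tool_rot: [44.7, 89.3, -23.1]
force: [0.5, -0.5, 0.2]
gripper_width: 51.3
t 7.4 pos [ 569.5 -244.5  182.9] jaw 22.2 j7 20.5 F [ 0.4  0.1 -0.1] w 51.2
shift [ 0.0112  0.1678 -0.4289] turn [-43.81   0.45  -0.16]
```

View pics/w7.png

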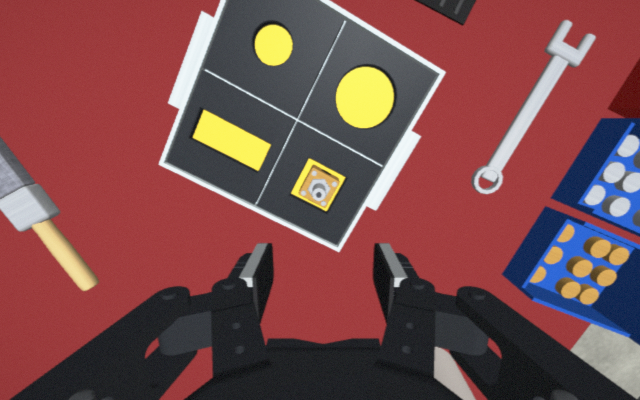

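The valve sits square in its pocket at about (320,186). Next is the tee.

```bash
python3 -m handwheel '[[0,0.02,-0.05,-8,0,0,0.6],[0,0.039,-0.1,-16,0,0,0.6],[0,0.059,-0.15,-24,0,0,0.6],[0,0.078,-0.2,-32,0,0,0.6],[0.005,0.098,-0.25,-40,0,0,0.6],[0.011,0.117,-0.3,-43.8,0,0,0.6],[0.011,0.137,-0.35,-43.8,0,0,0.6],[0.011,0.156,-0.4,-43.8,0,0,0.6],[0.011,0.168,-0.429,-43.8,0,0,0.6],[0.011,0.168,-0.429,-43.8,0,0,0.6],[0.011,0.168,-0.429,-43.8,0,0,0.6],[0.011,0.168,-0.429,-43.8,0,0,0.6]]'
python3 - <<'E'
from h import *
go(563,216,170,66)
d=wsave("w8");f=cv2.imread("pics/w8.png")[110:270,230:420];cv2.imwrite("pics/w8c.png",cv2.resize(f,None,fx=4,fy=3.5*4/3.5,interpolation=2))
E
```

```text
t: 8.6
eef_pos: [562.6, 214.0, 168.7]
tool_rot: [-29.8, 89.5, -53.9]
force: [1.1, -0.6, -0.3]
gripper_width: 51.6
t 8.6 pos [562.6 214.  168.7] jaw 65.9 j7 11.2 F [ 1.1 -0.6 -0.3] w 51.6
shift [-0.0013  0.002  -0.0005] turn [-0.07  0.4   0.23]
```

View pics/w8.png

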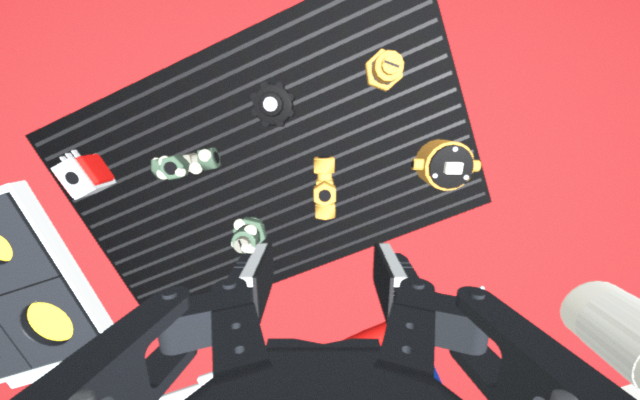

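View pics/w8c.png

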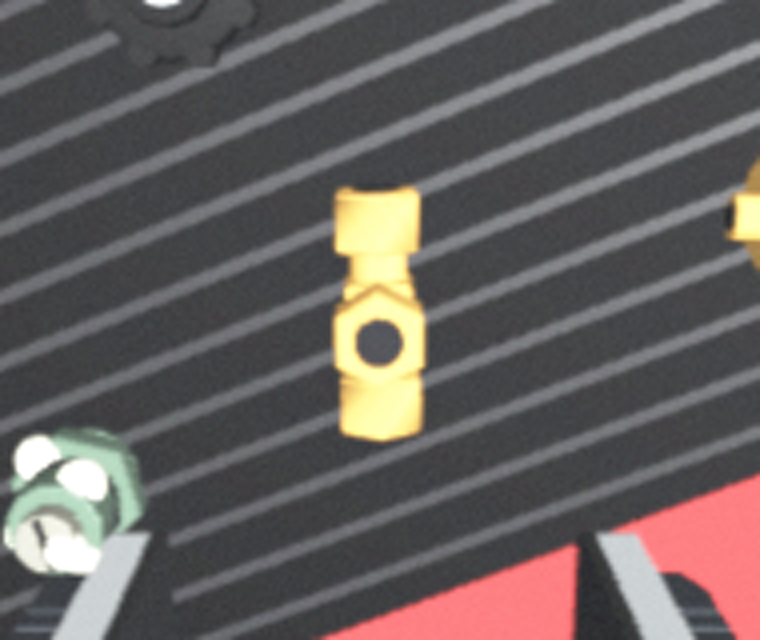

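```bash
python3 - <<'E'
from h import *
d=ld("w8")
print("tee",px2w(d,324.9,195.6,45));a,b=px2w(d,230+(378-.0)/4,110+188/4,20),px2w(d,230+381/4,110+438/4,20)
print(np.degrees(np.arctan2(*(b-a)[1::-1])),(a+b)/2)
print("relief",px2w(d,390,67,54),"flow",px2w(d,450,166,41),"ports",px2w(d,418,165,26),px2w(d,478,166,26))
go(563,216,30,66)
E
```

```text
tee [562.23102701 216.95655187  45.        ]
-23.328910844941635 [562.0723336  217.07459363  20.        ]
relief [485.57149682 307.15032227  54.        ] flow [583.99302509 330.88715273  41.        ] ports [575.35448536 308.2476797   26.        ] [599.54377856 360.0565095   26.        ]
t 8.65 pos [563.1 213.1 168.9] jaw 65.8 j7 11.2 F [0.7 0.1 0.2] w 51.3
shift [ 0.1388  0.0032 -0.0023] turn [-0.17  0.43  0.23]
```

```bash
python3 -m handwheel '[[0.04,0.003,-0.001,0,0,0,0.6],[0.08,0.003,-0.001,0,0,0,0.6],[0.12,0.003,-0.001,0,0,0,0.6],[0.146,0.003,-0.001,0,0,0,0.6],[0.146,0.003,-0.001,0,0,0,0.6],[0.146,0.003,-0.001,0,0,0,0.6]]'
python3 - <<'E'
from h import *
go(562.2,217,23,66)
d=wsave("w9")
E
```

```text
t: 9.25
eef_pos: [564.4, 213.2, 22.8]
tool_rot: [-37.3, 89.5, -61.6]
force: [0.3, 0.3, 1.2]
gripper_width: 51.2
t 9.25 pos [564.4 213.2  22.8] jaw 65.7 j7 1.1 F [0.3 0.3 1.2] w 51.2
shift [-0.0003  0.0026 -0.0035] turn [-0.31  0.41  0.32]
```

View pics/w9.png

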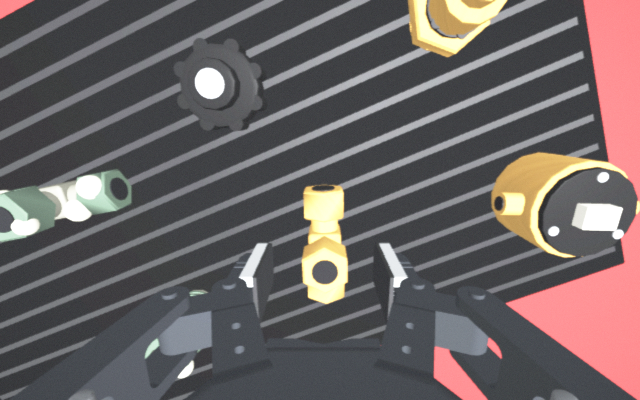

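```bash
python3 - <<'E'
from h import *
d=ld("w9")
print("tee",px2w(d,324.5,271,45), show(d,(564.4,213.2,45)))
E
```

```text
tee [561.04052848 216.97352507  45.        ] [319.9 280.3]
```

```bash
python3 -m handwheel '[[0,0.003,-0.0045,0,0,0,0.6],[0,0.003,-0.0045,0,0,0,0.6],[0,0.003,-0.0045,0,0,0,0.3],[0,0.003,-0.0045,0,0,0,0],[0,0.003,-0.0045,0,0,0,0],[0,0.003,-0.0045,0,0,0,0],[0,0.003,-0.0045,0,0,0,0],[0,0.003,-0.0045,0,0,0,0]]' 50
python3 -m handwheel '[[-0.03,0,0,0,0,0,0],[-0.08,0,0,0,0,0,0],[-0.1,0,0,0,0,0,0],[-0.1,0,0,0,0,0,0]]'
python3 - <<'E'
from h import *
go(468.7,-233.5,110,84.4)
wsave("w10",4,(230,150,420,300))
E
```

```text
t: 10.1
eef_pos: [562.3, 218.4, 24.4]
tool_rot: [-24.0, 89.4, -48.2]
force: [-1.5, -1.7, 5.7]
gripper_width: 18.8
t: 10.5
eef_pos: [563.6, 220.7, 127.5]
tool_rot: [5.3, 89.2, -19.0]
force: [0.3, -0.2, -1.9]
gripper_width: 18.4
t 10.5 pos [563.6 220.7 127.5] jaw 65.7 j7 7.4 F [ 0.3 -0.2 -1.9] w 18.4
shift [ 0.0183 -0.4531  0.1002] turn [-18.7    0.76   0.05]
```

View pics/w10.png

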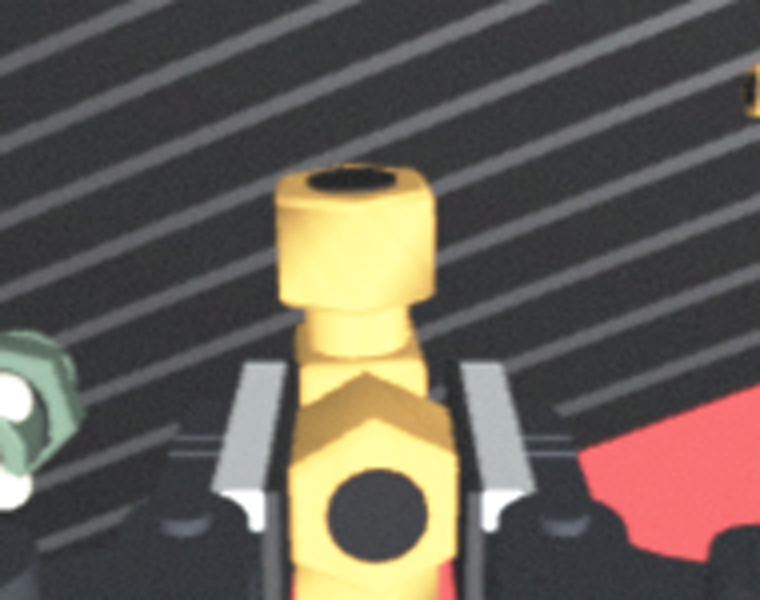

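```bash
python3 -m handwheel '[[0.005,-0.045,0.01,-4,0.4,0,0],[0.005,-0.09,0.02,-8,0.8,0,0],[0.005,-0.135,0.03,-12,0.8,0,0],[0.005,-0.18,0.04,-16,0.8,0,0],[0.005,-0.225,0.05,-18.7,0.8,0,0],[0.005,-0.27,0.06,-18.7,0.8,0,0],[0.005,-0.315,0.07,-18.7,0.8,0,0],[0.01,-0.36,0.08,-18.7,0.8,0,0],[0.018,-0.405,0.09,-18.7,0.8,0,0],[0.018,-0.453,0.1,-18.7,0.8,0,0],[0.018,-0.453,0.1,-18.7,0.8,0,0],[0.018,-0.453,0.1,-18.7,0.8,0,0]]'
python3 - <<'E'
from h import *
go(468.7,-233.5,40,84.4)
wsave("w11")
E
```

```text
t: 11.75
eef_pos: [465.2, -236.1, 107.7]
tool_rot: [-163.7, 89.6, -169.5]
force: [-0.5, 0.4, -1.2]
gripper_width: 18.8
t 11.75 pos [ 465.2 -236.1  107.7] jaw 84.1 j7 64.7 F [-0.5  0.4 -1.2] w 18.8
shift [0.0677 0.0031 0.0037] turn [-0.28 -0.4   0.12]
```

View pics/w11.png

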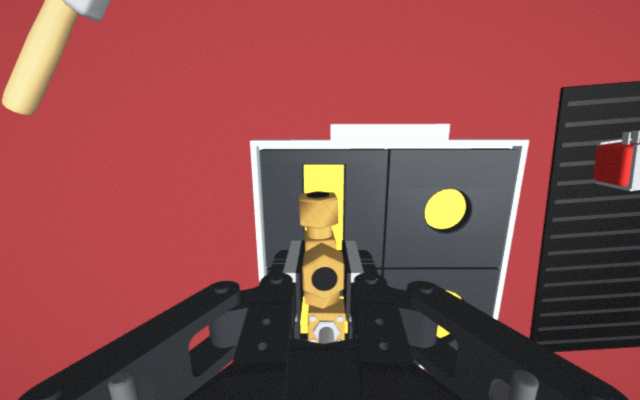

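```bash
python3 - <<'E'
from h import *
d=ld("w11")
a=px2w(d,324,165,9);print("slot end floor",a, "-> centre",a[:2]+38*np.array([.995,-.098]), )
print("small",px2w(d,445.5,209,9),"cross",px2w(d,386,268,19))
print("run end",px2w(d,318,195,98),"bore",px2w(d,324,278,130))
go(468.7,-233.5,40,84.4)
E
```

```text
slot end floor [ 431.23862604 -230.76457452    9.        ] -> centre [ 469.04862604 -234.48857452]
small [ 478.4770939  -133.10171064    9.        ] cross [ 522.54529208 -187.1133498    19.        ]
run end [ 434.48625371 -234.36435605   98.        ] bore [ 464.99238999 -234.38716138  130.        ]
t 11.8 pos [ 466.2 -234.3  108.3] jaw 84.3 j7 64.7 F [ 0.7  0.7 -0.8] w 18.5
shift [0.0682 0.0011 0.0028] turn [-0.07 -0.33  0.09]
```

```bash
python3 -m handwheel '[[0.02,0.0,0.003,2.5,0,0,0],[0.045,0.0,0.003,2.5,0,0,0],[0.055,0.0,0.003,2.5,0,0,0],[0.06,0.0,0.003,2.5,0,0,0],[0.06,0.0,0.003,2.5,0,0,0]]'
python3 - <<'E'
from h import *
go(469,-234.2,30,84.4)
wsave("w12",4,(230,150,420,300))
E
```

```text
t: 12.3
eef_pos: [468.9, -233.4, 47.9]
tool_rot: [-170.8, 89.6, -178.9]
force: [-1.0, 0.0, -1.7]
gripper_width: 18.6
t 12.3 pos [ 468.9 -233.4   47.9] jaw 81.9 j7 56.3 F [-1.   0.  -1.7] w 18.6
shift [ 0.0179 -0.0008  0.0003] turn [-2.45 -0.38  0.05]
```

View pics/w12.png

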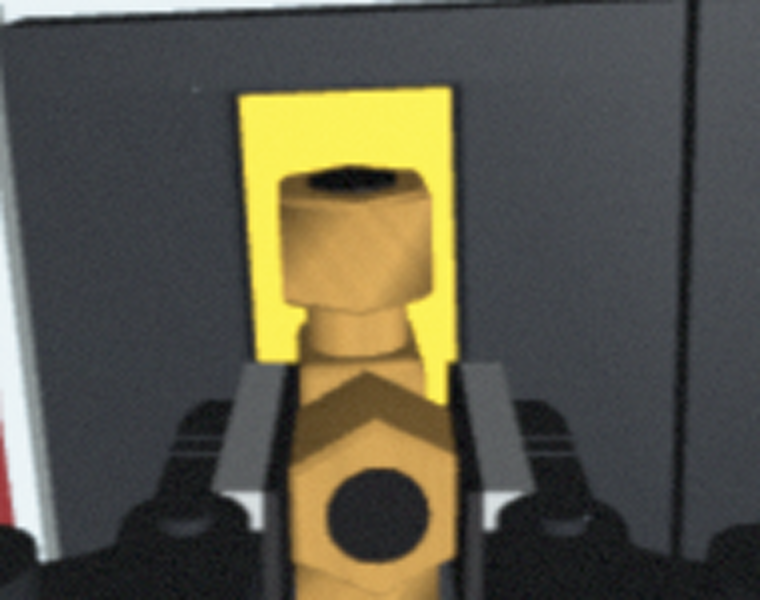

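```bash
python3 -m handwheel '[[0.009,0,0,0,0,0,0],[0.014,0,0,0,0,0,0],[0.0165,0,0,0,0,0,0],[0.018,0,0,0,0,0,0],[0.019,0,0,0,0,0,0]]'
```

```text
t: 12.85
eef_pos: [468.6, -233.9, 30.2]
tool_rot: [-156.1, 89.6, -164.2]
force: [-2.9, 0.9, 15.9]
gripper_width: 18.4
```

Firm contact at the expected height. Releasing.

```bash
python3 -m handwheel '[[0,0,0,0,0,0,0.45],[-0.001,0,0,0,0,0,0.45],[-0.001,0,0,0,0,0,0.45],[-0.03,0,0,0,0,0,0.6],[-0.07,0,0,0,0,0,0.6],[-0.11,0,0,0,0,0,0.6],[-0.14,0,0,0,0,0,0.6],[-0.14,0,0,0,0,0,0.6]]' 
python3 - <<'E'
from h import *
d=wsave("w13");go(484.5,308,170,66)
E
```

```text
t: 13.65
eef_pos: [472.6, -234.2, 174.0]
tool_rot: [-74.8, 89.7, -82.9]
force: [0.2, -0.3, -0.4]
gripper_width: 51.7
t 13.7 pos [ 471.  -234.2  172. ] jaw 81.9 j7 68.6 F [-0.8 -0.5 -0.1] w 51.5
shift [-2.000e-04  5.386e-01 -6.320e-02] turn [15.88 -0.1   0.27]
```

View pics/w13.png

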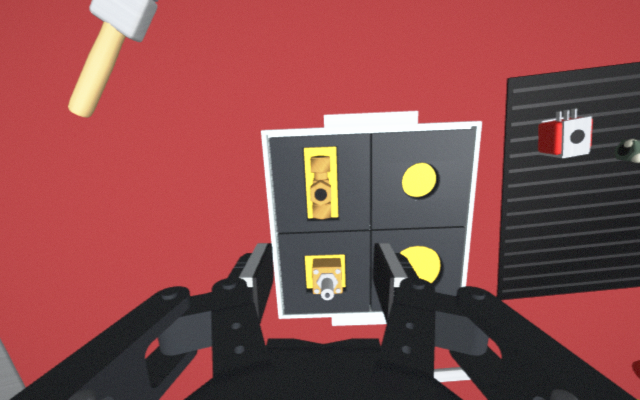

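```bash
python3 -m handwheel '[[0,0.05,-0.006,0,0,0,0.6],[0,0.1,-0.012,0,0,0,0.6],[0,0.15,-0.018,0,0,0,0.6],[0,0.2,-0.024,0,0,0,0.6],[0,0.25,-0.03,0,0,0,0.6],[0,0.3,-0.036,0,0,0,0.6],[0,0.35,-0.042,0,0,0,0.6],[0,0.4,-0.048,0,0,0,0.6],[0,0.45,-0.054,0,0,0,0.6],[0,0.5,-0.06,0,0,0,0.6],[0,0.539,-0.063,0,0,0,0.6],[0,0.539,-0.063,0,0,0,0.6]]'
python3 -m handwheel '[[0,0,0,0,0,0,0.6],[0,0,0,0,0,0,0.6]]'
python3 - <<'E'
from h import *
go(484.5,308,170,82)
d=wsave("w14");f=cv2.imread("pics/w14.png")[110:270,230:420];cv2.imwrite("pics/w14c.png",cv2.resize(f,None,fx=4,fy=4,interpolation=2))
E
```

```text
t: 14.9
eef_pos: [483.1, 316.7, 169.5]
tool_rot: [146.1, 89.7, 138.5]
force: [-0.3, 0.0, 1.1]
gripper_width: 51.1
t: 15.1
eef_pos: [482.2, 315.8, 168.1]
tool_rot: [171.1, 89.7, 163.5]
force: [0.3, 0.0, 0.2]
gripper_width: 51.2
t 15.1 pos [482.2 315.8 168.1] jaw 82.4 j7 11.9 F [0.3 0.  0.2] w 51.2
shift [-0.0019 -0.0075  0.0033] turn [ 0.4  -0.33 -0.05]
```

View pics/w14c.png

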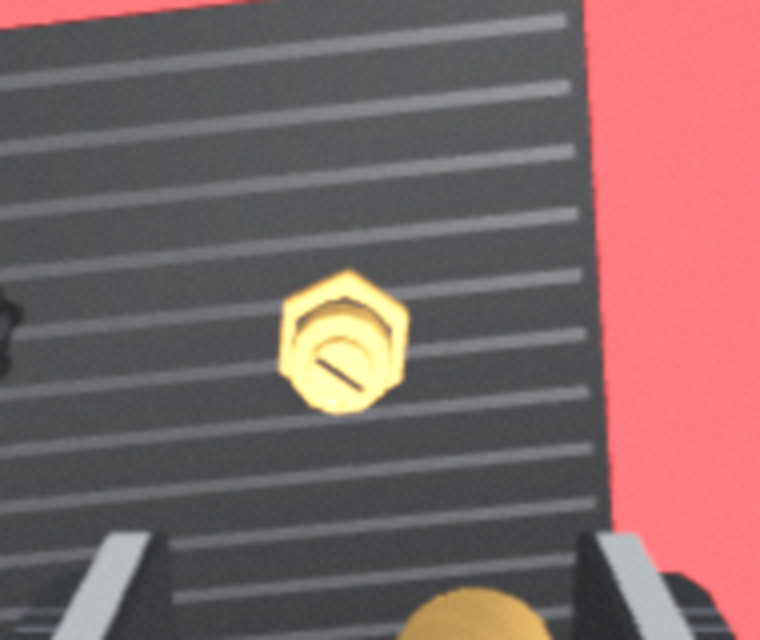

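Screw top at crop (339,375), i.e. image (314.8,203.8).

```bash
python3 - <<'E'
from h import *
d=ld("w14");print(px2w(d,314.6,203.6,54),"hex",px2w(d,230+344/4,110+337/4,25))
go(484.7,309,45,82.3)
E
```

```text
[483.60779796 309.45581185  54.        ] hex [482.05974555 310.2964908   25.        ]
t 15.15 pos [482.6 314.9 168.3] jaw 82.3 j7 11.9 F [-0.4  0.1  0. ] w 51.7
shift [ 0.1233 -0.0057  0.0035] turn [ 0.04 -0.3  -0.02]
```

```bash
python3 -m handwheel '[[0.04,-0.005,0.001,0,0,0,0.6],[0.08,-0.005,0.001,0,0,0,0.6],[0.12,-0.005,0.001,0,0,0,0.6],[0.141,-0.005,0.001,0,0,0,0.6],[0.141,-0.005,0.001,0,0,0,0.6],[0.141,-0.005,0.001,0,0,0,0.6]]'
python3 - <<'E'
from h import *
go(483.5,309.6,26,82.3)
d=wsave("w15")
print(show(d,(483.5,309.6,54)))
E
```

```text
t: 15.75
eef_pos: [482.5, 308.8, 27.4]
tool_rot: [-174.5, 89.7, 177.7]
force: [0.0, 0.2, 0.0]
gripper_width: 51.5
t 15.75 pos [482.5 308.8  27.4] jaw 82.2 j7 0.9 F [0.  0.2 0. ] w 51.5
shift [0.0014 0.0009 0.0009] turn [-0.05 -0.32  0.03]
[322.2 285.8]
```

View pics/w15.png

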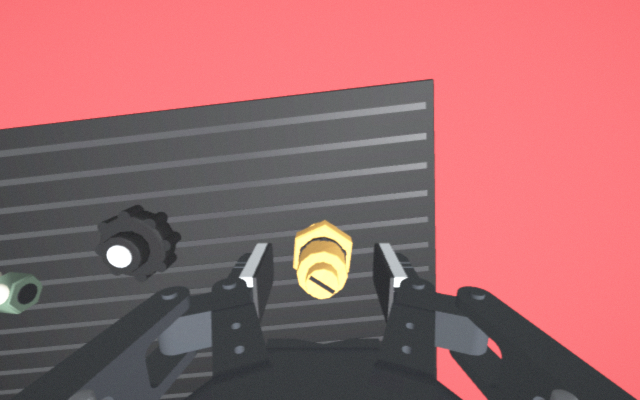

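```bash
python3 -m handwheel '[[0.001,0,0,0,0,0,0.6],[0.001,0,0,0,0,0,0.3],[0.001,0,0,0,0,0,0],[0.001,0,0,0,0,0,0],[0.001,0,0,0,0,0,0],[0.001,0,0,0,0,0,0],[0.001,0,0,0,0,0,0]]' 50
python3 -m handwheel '[[-0.03,0,0,0,0,0,0],[-0.08,0,0,0,0,0,0],[-0.1,0,0,0,0,0,0],[-0.1,0,0,0,0,0,0]]'
python3 - <<'E'
from h import *
go(478.4,-134,110,82)
wsave("w16",4,(230,150,420,300))
E
```

```text
t: 16.5
eef_pos: [483.6, 309.7, 28.4]
tool_rot: [159.5, 89.8, 151.7]
force: [-0.2, -1.3, 5.9]
gripper_width: 22.0
t: 16.9
eef_pos: [485.4, 311.3, 131.7]
tool_rot: [69.2, 89.7, 61.4]
force: [-0.1, -0.3, -1.3]
gripper_width: 22.2
t 16.9 pos [485.4 311.3 131.7] jaw 82.2 j7 9.1 F [-0.1 -0.3 -1.3] w 22.2
shift [ 0.0193 -0.4423  0.0531] turn [ 0.25  0.12 -0.33]
```

View pics/w16.png

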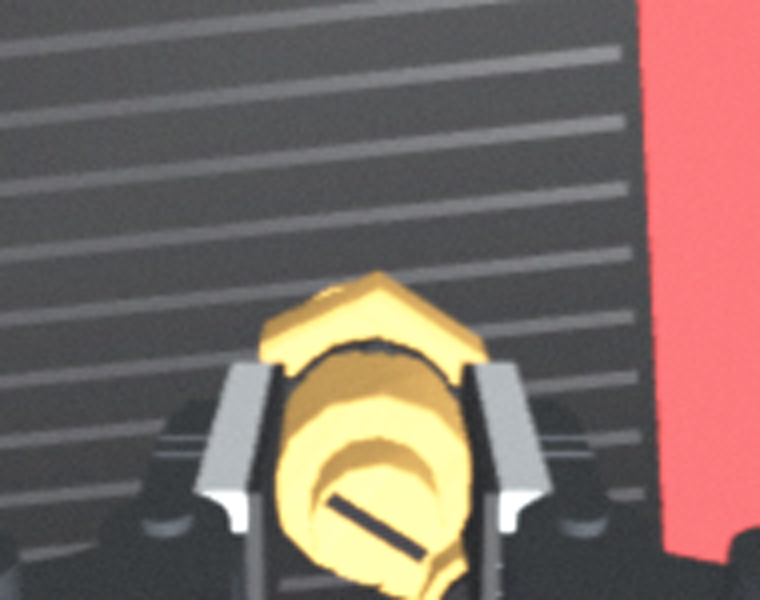

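```bash
python3 -m handwheel '[[0,-0.045,0.005,0,0,0,0],[0,-0.09,0.011,0,0,0,0],[0,-0.135,0.016,0,0,0,0],[0,-0.18,0.021,0,0,0,0],[0,-0.225,0.026,0,0,0,0],[0,-0.27,0.032,0,0,0,0],[0,-0.315,0.038,0,0,0,0],[0.01,-0.36,0.043,0,0,0,0],[0.019,-0.405,0.048,0,0,0,0],[0.019,-0.442,0.053,0,0,0,0],[0.019,-0.442,0.053,0,0,0,0],[0.019,-0.442,0.053,0,0,0,0]]'
python3 - <<'E'
from h import *
d=wsave("w17");go(478.4,-134,60,82)
E
```

```text
t: 18.15
eef_pos: [475.9, -136.1, 107.9]
tool_rot: [133.3, 89.7, 125.3]
force: [0.6, 0.5, -1.4]
gripper_width: 21.9
t 18.2 pos [ 476.4 -134.6  108.4] jaw 82.2 j7 50.5 F [ 0.1  1.3 -1.2] w 22.0
shift [0.0484 0.0007 0.002 ] turn [ 0.23 -0.13 -0.22]
```

View pics/w17.png

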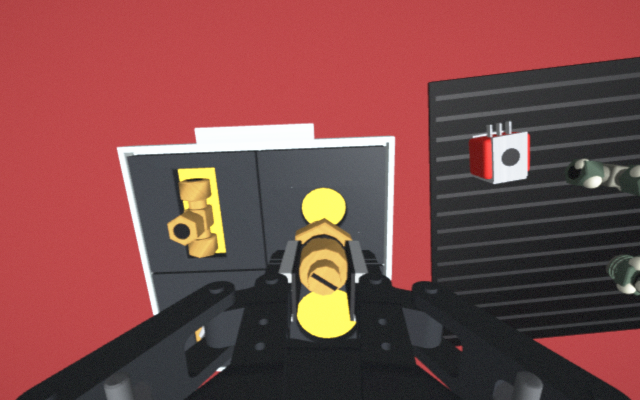

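```bash
python3 - <<'E'
from h import *
d=ld("w17");print(px2w(d,323.5,207.5,9))
E
python3 -m handwheel '[[0.02,0.001,0.002,0,0,0,0],[0.04,0.001,0.002,0,0,0,0],[0.05,0.001,0.002,0,0,0,0],[0.053,0.001,0.002,0,0,0,0],[0.053,0.001,0.002,0,0,0,0]]'
python3 - <<'E'
from h import *
d=wsave("w18",4,(230,150,420,300));go(478.4,-134,35,82)
E
```

```text
[ 477.87202518 -134.39376464    9.        ]
t: 18.7
eef_pos: [478.4, -132.6, 55.3]
tool_rot: [123.9, 89.7, 116.3]
force: [-0.0, -0.4, -2.4]
gripper_width: 22.1
t 18.75 pos [ 478.8 -132.9   55.7] jaw 82.3 j7 43.9 F [ 0.7  0.3 -1.5] w 21.9
shift [ 0.0207 -0.0012 -0.0002] turn [ 0.31 -0.11 -0.24]
```

View pics/w18.png

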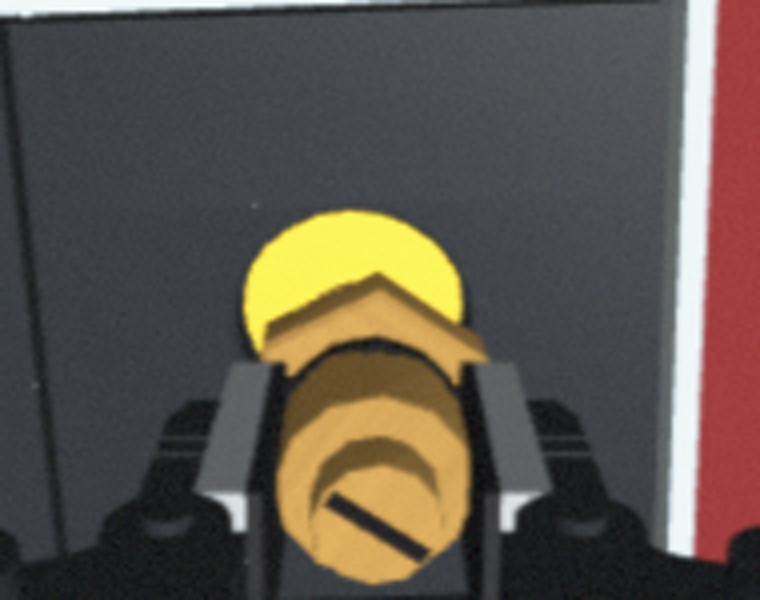

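```bash
python3 - <<'E'
from h import *
d=ld("w18");print(px2w(d,318.2,225,14),px2w(d,318.2,225,9), px2w(d,230+376/4,150+352/4,33+22-0))
E
```

```text
[ 475.12035537 -133.84069297   14.        ] [ 476.86235646 -134.13954616    9.        ] [ 468.1781539  -129.42890456   55.        ]
```

```bash
python3 -m handwheel '[[0.006,-0.003,0,0,0,0,0],[0.013,-0.003,0,0,0,0,0],[0.018,-0.003,0,0,0,0,0],[0.020,-0.003,0,0,0,0,0],[0.0215,-0.003,0,0,0,0,0]]'
```

```text
t: 19.25
eef_pos: [478.3, -135.9, 34.2]
tool_rot: [120.5, 89.8, 112.8]
force: [-1.6, -0.4, 13.9]
gripper_width: 22.4
```

Contact at z=34.2 as expected. Releasing.

```bash
python3 -m handwheel '[[0,0,0,0,0,0,0.5],[-0.001,0,0,0,0,0,0.5],[-0.001,0,0,0,0,0,0.5],[-0.03,0,0,0,0,0,0.7],[-0.07,0,0,0,0,0,0.8],[-0.11,0,0,0,0,0,0.9],[-0.14,0,0,0,0,0,0.9],[-0.14,0,0,0,0,0,0.9]]' 
python3 - <<'E'
from h import *
d=wsave("w19");go(586,333,170,155.5);go(586,333,170,82)
E
```

```text
t: 20.05
eef_pos: [481.4, -136.5, 178.0]
tool_rot: [23.9, 89.6, 16.2]
force: [0.3, -0.2, -0.8]
gripper_width: 76.7
t 20.1 pos [ 479.9 -136.7  176. ] jaw 82.3 j7 58.0 F [-0.8 -0.4 -0.5] w 76.8
shift [0.0074 0.4797 0.042 ] turn [-7.323e+01  2.200e-01 -5.000e-02]
t 20.1 pos [ 479.9 -136.7  176. ] jaw 82.3 j7 58.0 F [-0.8 -0.4 -0.5] w 76.8
shift [0.0074 0.4797 0.042 ] turn [ 0.27  0.14 -0.15]
```

View pics/w19.png

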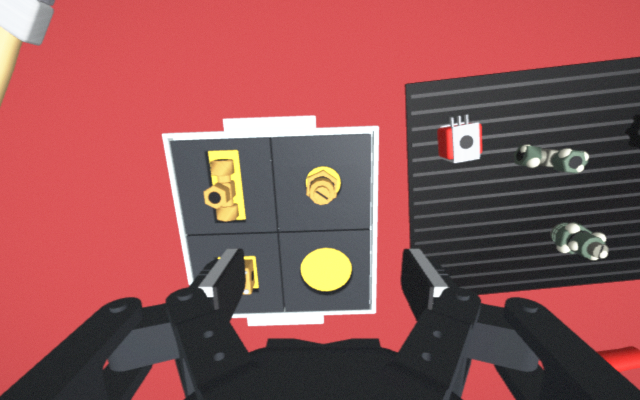

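```bash
python3 -m handwheel '[[0,0.045,0.004,-7,0,0,1],[0,0.09,0.008,-14,0,0,1],[0,0.135,0.012,-21,0,0,1],[0,0.18,0.016,-28,0,0,1],[0,0.225,0.02,-35,0,0,1],[0,0.27,0.024,-42,0,0,1],[0,0.315,0.028,-49,0,0,1],[0,0.36,0.032,-56,0,0,1],[0,0.405,0.036,-63,0,0,1],[0.007,0.45,0.04,-70,0,0,1],[0.007,0.48,0.042,-73.2,0,0,1],[0.007,0.48,0.042,-73.2,0,0,1]]'
python3 -m handwheel '[[0,0,0,0,0,0,1],[0,0,0,0,0,0,1]]'
python3 - <<'E'
from h import *
go(586,333,170,155.5)
d=wsave("w20");f=cv2.imread("pics/w20.png")[110:270,230:420];cv2.imwrite("pics/w20c.png",cv2.resize(f,None,fx=4,fy=4,interpolation=2))
E
```

```text
t: 21.3
eef_pos: [584.3, 338.9, 168.7]
tool_rot: [24.1, 89.6, 89.9]
force: [-1.2, 0.0, 0.7]
gripper_width: 85.4
t: 21.5
eef_pos: [583.4, 337.8, 167.0]
tool_rot: [49.1, 89.7, 115.0]
force: [-0.4, -0.4, -0.3]
gripper_width: 85.4
t 21.5 pos [583.4 337.8 167. ] jaw 155.8 j7 81.1 F [-0.4 -0.4 -0.3] w 85.4
shift [-0.003  -0.0043 -0.0033] turn [ 0.34  0.18 -0.2 ]
```

View pics/w20c.png

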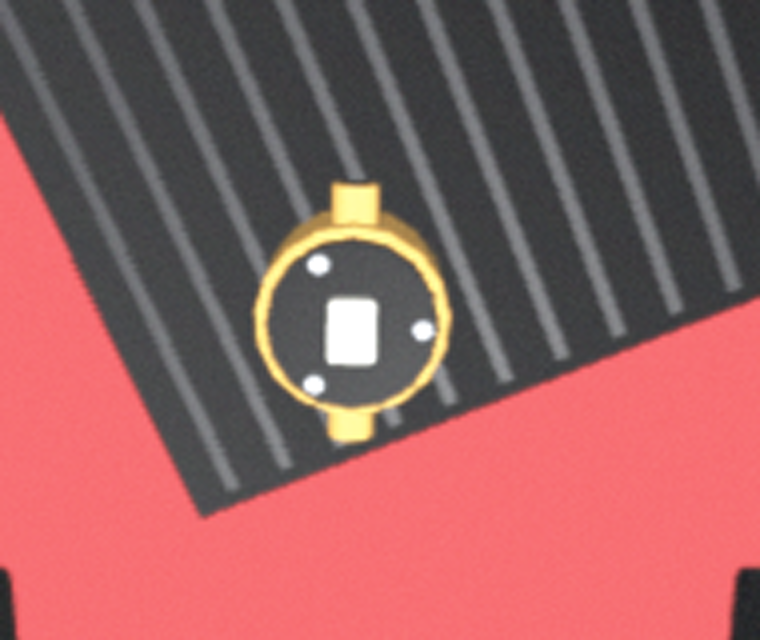

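```bash
python3 - <<'E'
from h import *
d=ld("w20");print("lid",px2w(d,318.2,191.2,41),"rim",px2w(d,230+353/4,110+318/4,37))
go(585,335,20,155.5)
print(show(d,(585,335,41)))
E
```

```text
lid [585.14330709 332.11415513  41.        ] rim [584.86056799 331.49185675  37.        ]
t 21.55 pos [583.8 337.3 167.5] jaw 155.8 j7 81.1 F [ 0.4 -1.  -0.3] w 85.3
shift [ 0.1475 -0.0024 -0.0021] turn [ 0.29  0.18 -0.16]
[319.6 193.9]
```

```bash
python3 -m handwheel '[[0.04,-0.0036,-0.0039,0.3,0,0,1],[0.08,-0.0036,-0.0039,0.3,0,0,1],[0.12,-0.0036,-0.0039,0.3,0,0,1],[0.145,-0.0036,-0.0039,0.3,0,0,1],[0.155,-0.0036,-0.0039,0.3,0,0,1],[0.155,-0.0036,-0.0039,0.3,0,0,1]]'
python3 - <<'E'
from h import *
go(585.5,332.3,11,155.5)
d=wsave("w21");print(show(d,(585.5,332.3,41)))
E
```

```text
t: 22.15
eef_pos: [585.0, 331.0, 11.2]
tool_rot: [82.4, 89.8, 147.8]
force: [-0.3, -0.0, 1.4]
gripper_width: 85.1
t 22.15 pos [585.  331.   11.2] jaw 155.4 j7 73.2 F [-0.3 -0.   1.4] w 85.1
shift [0.0002 0.0001 0.0014] turn [-0.08  0.03 -0.2 ]
[323.4 289.4]
```

View pics/w21.png

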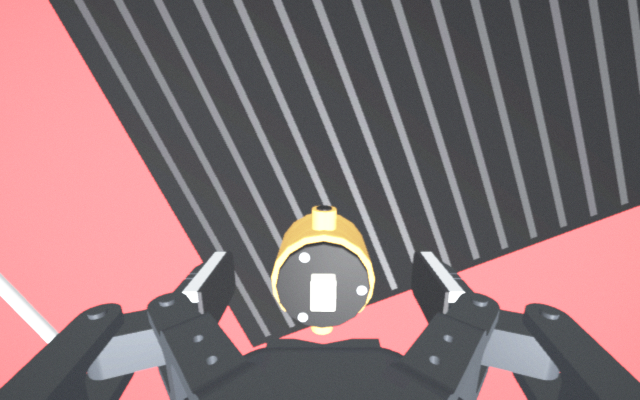

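```bash
python3 -m handwheel '[[0,0,0,0,0,0,0.7],[0,0,0,0,0,0,0.4],[0,0,0,0,0,0,0],[0,0,0,0,0,0,0],[0,0,0,0,0,0,0],[0,0,0,0,0,0,0],[0,0,0,0,0,0,0]]' 60
python3 -m handwheel '[[-0.03,0,0,0,0,0,0],[-0.08,0,0,0,0,0,0],[-0.11,0,0,0,0,0,0],[-0.11,0,0,0,0,0,0]]'
python3 - <<'E'
from h import *
wsave("w22",3,(210,150,440,320));go(578.5,-144,110,155.5);go(578.5,-144,110,95)
save("side","s22",(110,200,310,340),4)
E
```

```text
t: 22.9
eef_pos: [586.4, 333.1, 14.7]
tool_rot: [12.7, 89.7, 78.1]
force: [-0.3, -1.0, 6.9]
gripper_width: 44.0
t: 23.3
eef_pos: [588.1, 335.6, 130.2]
tool_rot: [-11.0, 89.2, 54.4]
force: [-0.3, 1.1, -0.9]
gripper_width: 44.3
t 23.35 pos [587.1 333.7 127.3] jaw 155.4 j7 79.0 F [-0.5 -0.5 -2.8] w 44.3
shift [ 0.0136 -0.1907 -0.4382] turn [-0.06  0.51  0.07]
t 23.35 pos [587.1 333.7 127.3] jaw 155.4 j7 79.0 F [-0.5 -0.5 -2.8] w 44.3
shift [ 0.0136 -0.1907 -0.4382] turn [60.44  0.5  -0.2 ]
```

View pics/w22.png

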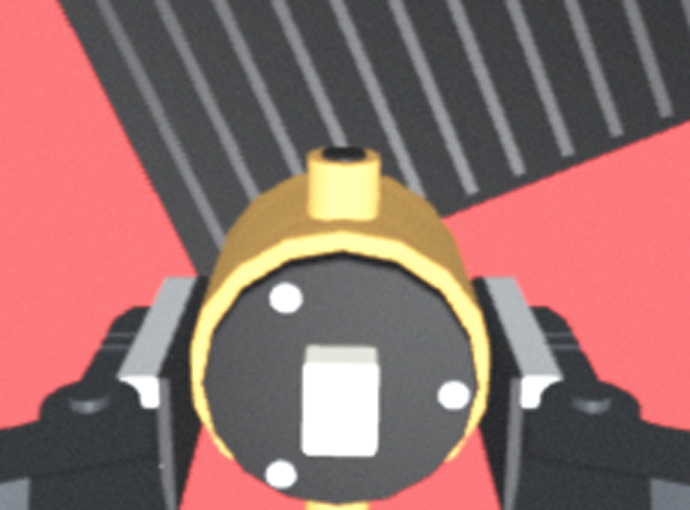

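View pics/s22.png

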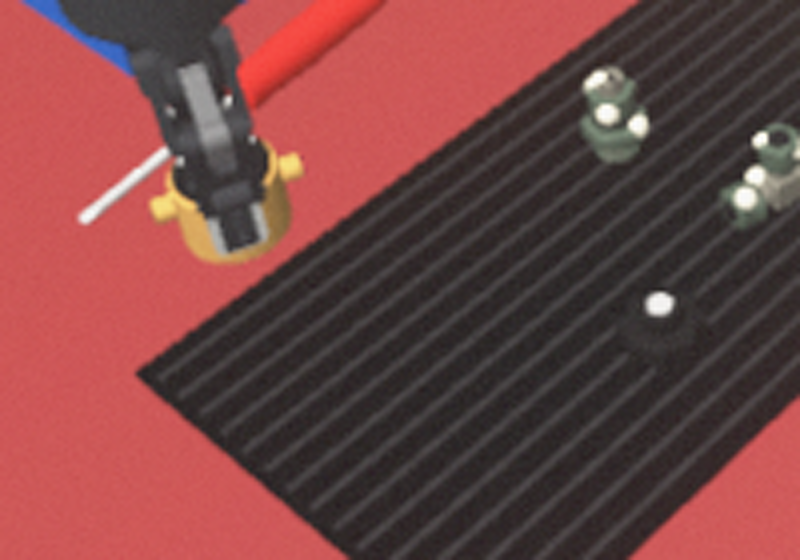

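```bash
python3 - <<'E'
from h import *
d=r.grab_frame("wrist");H=np.linalg.inv(np.array(d["hand_eye"]));K=np.array(d["intrinsics"])
def pr(x,y,z):
    q=K@(H@np.array([x,y,z,1.]))[:3];return (q[:2]/q[2]).round(1)
for y in(6.5,22,42):
  print(y,[tuple(pr(-s,y,-11)) for s in(-3,0,3,6,9,12,15)])
E
```

```text
6.5 [(np.float64(335.5), np.float64(233.7)), (np.float64(335.8), np.float64(235.8)), (np.float64(336.0), np.float64(238.0)), (np.float64(336.3), np.float64(240.4)), (np.float64(336.5), np.float64(242.8)), (np.float64(336.8), np.float64(245.3)), (np.float64(337.1), np.float64(247.9))]
22 [(np.float64(365.5), np.float64(233.6)), (np.float64(366.3), np.float64(235.8)), (np.float64(367.2), np.float64(238.0)), (np.float64(368.0), np.float64(240.4)), (np.float64(368.9), np.float64(242.8)), (np.float64(369.9), np.float64(245.3)), (np.float64(370.9), np.float64(247.9))]
42 [(np.float64(404.2), np.float64(233.6)), (np.float64(405.7), np.float64(235.8)), (np.float64(407.4), np.float64(238.0)), (np.float64(409.0), np.float64(240.3)), (np.float64(410.8), np.float64(242.8)), (np.float64(412.6), np.float64(245.3)), (np.float64(414.5), np.float64(247.9))]
```

```bash
python3 -m handwheel '[[0,-0.018,-0.042,0,0,0,0],[0,-0.036,-0.083,0,0,0,0],[0,-0.054,-0.125,0,0,0,0],[0,-0.072,-0.167,0,0,0,0],[0,-0.09,-0.209,0,0,0,0],[0,-0.109,-0.25,0,0,0,0],[0,-0.127,-0.292,0,0,0,0],[0,-0.145,-0.334,0,0,0,0],[0.005,-0.163,-0.375,0,0,0,0],[0.014,-0.18,-0.413,0,0,0,0],[0.014,-0.191,-0.438,0,0.5,0,0],[0.014,-0.191,-0.438,0,0.5,0,0]]'
python3 -m handwheel '[[0,0,0,0,0,0,0],[0,0,0,0,0,0,0]]'
python3 - <<'E'
from h import *
d=wsave("w23");go(578.5,-144,50,155.5);save("top","t23",(340,100,500,270),3.5)
E
```

```text
t: 24.65
eef_pos: [574.9, -153.4, 104.5]
tool_rot: [154.4, 89.2, -140.7]
force: [0.3, -0.6, -2.7]
gripper_width: 44.0
t: 24.85
eef_pos: [573.5, -153.4, 103.0]
tool_rot: [146.5, 89.1, -148.5]
force: [-1.5, 0.1, -2.1]
gripper_width: 44.3
t 24.9 pos [ 574.  -152.5  103.6] jaw 155.0 j7 115.5 F [ 0.8  1.2 -1.9] w 44.5
shift [ 0.0534 -0.0008  0.0103] turn [-0.52 -0.69 -0.45]
```

View pics/w23.png

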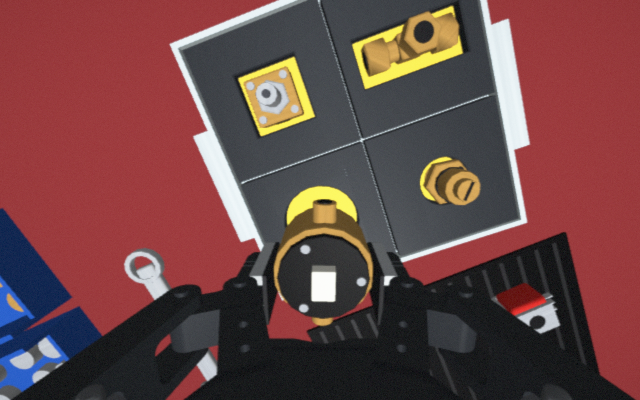

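View pics/t23.png

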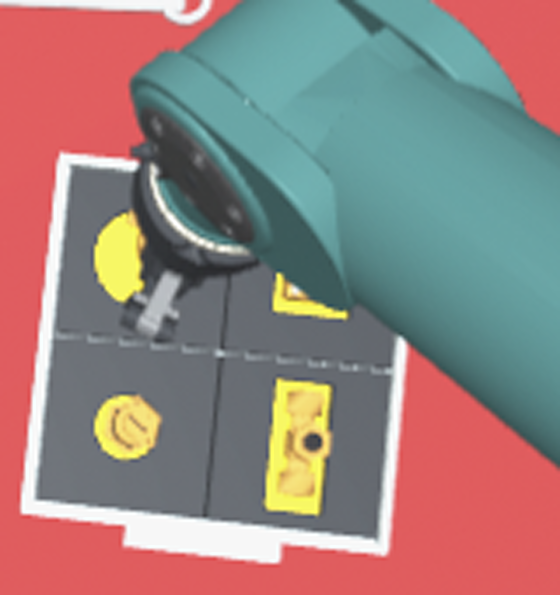

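```bash
python3 - <<'E'
from h import *
d=ld("w23");c=px2w(d,362,140,19);a=np.radians(-5.7);e=np.array([np.cos(a),np.sin(a)]);n=np.array([-e[1],e[0]])
print(c,c[:2]+49.75*(e+n),c[:2]+49.75*(n-e),"sm",px2w(d,446,186,25))
print("flow lid now",px2w(d,323.5,274,103.6-11.7+38))
E
```

```text
[ 523.41594613 -190.19814603   19.        ] [ 577.86111829 -145.63528898] [ 478.85308908 -135.75297388] sm [ 479.96555138 -132.56787305   25.        ]
flow lid now [ 571.90881458 -156.91570211  129.9       ]
```

```bash
python3 -m handwheel '[[0.0,-0.001,0.01,-0.5,-0.7,-0.4,0],[0.03,-0.001,0.01,-0.5,-0.7,-0.4,0],[0.05,-0.001,0.01,-0.5,-0.7,-0.4,0],[0.06,-0.001,0.01,-0.5,-0.7,-0.4,0],[0.06,-0.001,0.01,-0.5,-0.7,-0.4,0],[0.06,-0.001,0.01,-0.5,-0.7,-0.4,0]]'
python3 - <<'E'
from h import *
d=wsave("w24",3,(210,140,440,320));go(578.2,-144.8,21,155.5)
save("side","s24",(290,110,450,220),5)
E
```

```text
t: 25.55
eef_pos: [579.7, -142.8, 44.6]
tool_rot: [-23.8, 89.9, 41.8]
force: [0.1, -0.1, -1.6]
gripper_width: 44.3
t 25.6 pos [ 580.  -143.1   45. ] jaw 155.6 j7 110.9 F [ 0.9 -0.3 -1.8] w 44.0
shift [ 0.024   0.0009 -0.0024] turn [0.06 0.12 0.09]
```

View pics/w24.png

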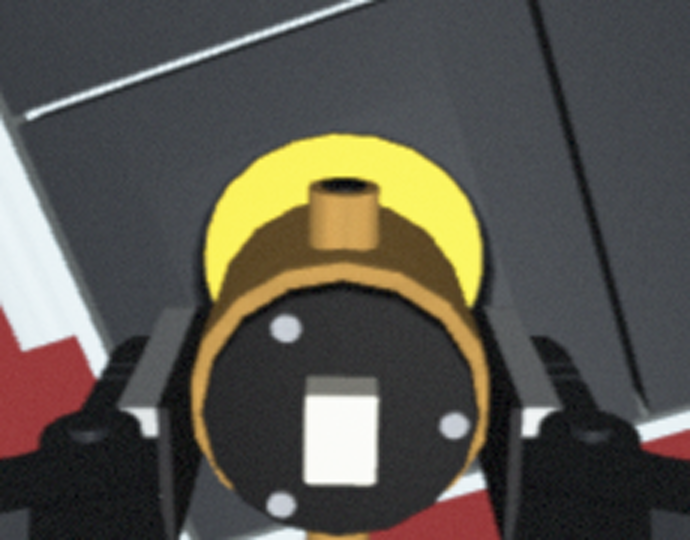

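View pics/s24.png

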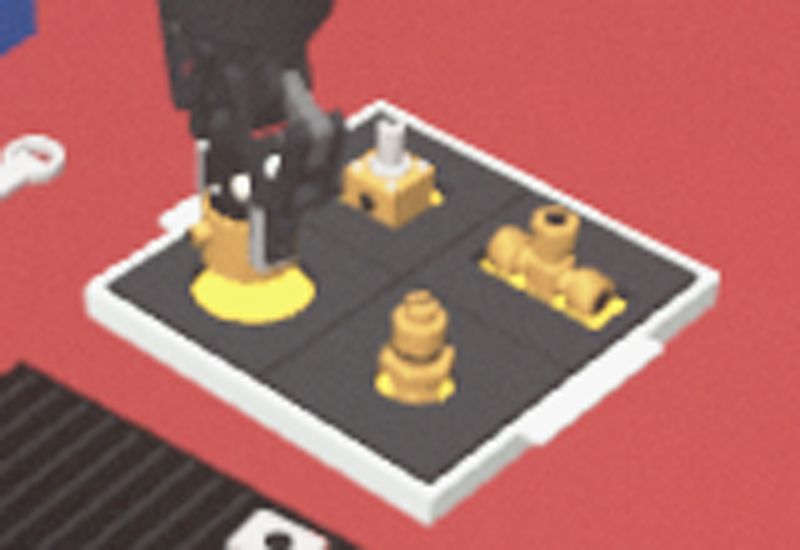

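```bash
python3 - <<'E'
from h import *
d=ld("w24");a=np.array([.413,.911])
p=px2w(d,324.7,184.5,9);q=px2w(d,324.4,206.5,33)
print("pocket c",p[:2]+29.5*a,"body c",q[:2]+23*a)
p=px2w(d,324.7,184.5,19);print(p[:2]+29.5*a)
E
```

```text
pocket c [ 578.52948676 -142.87331325] body c [ 578.94462852 -142.62065008]
[ 577.70218148 -144.81824097]
```

Body and pocket centres agree within 1–2 mm, so I'll lower it.

```bash
python3 -m handwheel '[[0.01,0,-0.001,0,0,0,0],[0.017,0,-0.001,0,0,0,0],[0.021,0,-0.001,0,0,0,0],[0.0235,0,-0.001,0,0,0,0],[0.0245,0,-0.001,0,0,0,0]]'
```

```text
t: 26.15
eef_pos: [579.3, -144.4, 20.7]
tool_rot: [-65.6, 89.9, -0.0]
force: [-2.9, -1.4, 7.0]
gripper_width: 44.0
```

```bash
python3 -m handwheel '[[0.0005,0,0,0,0,0,0],[0,0,0,0,0,0,0.75],[-0.001,0,0,0,0,0,0.75],[-0.001,0,0,0,0,0,0.75],[-0.02,0,0,0,0,0,0.8],[-0.06,0,0,0,0,0,0.8],[-0.11,0,0,0,0,0,0.8],[-0.15,0,0,0,0,0,0.8],[-0.15,0,0,0,0,0,0.8]]'
python3 - <<'E'
from h import *
go(578,-144,250,155)
save("side","s26",(290,110,450,220),5);d=wsave("w26")
E
```

```text
t: 27.05
eef_pos: [583.2, -143.1, 176.8]
tool_rot: [-67.2, 89.3, -1.7]
force: [1.4, 0.5, -0.5]
gripper_width: 68.2
t 27.05 pos [ 583.2 -143.1  176.8] jaw 155.5 j7 120.0 F [ 1.4  0.5 -0.5] w 68.2
shift [-0.0733  0.0035 -0.0026] turn [0.55 0.28 0.67]
```

View pics/s26.png

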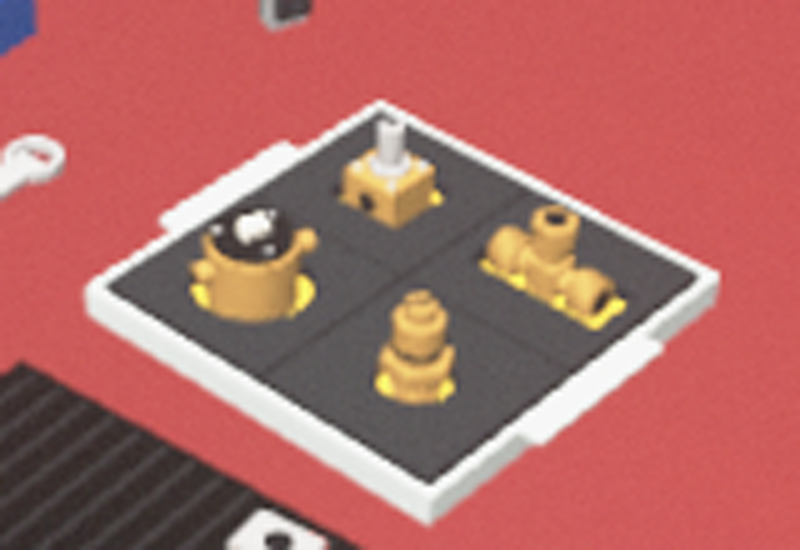

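View pics/w26.png

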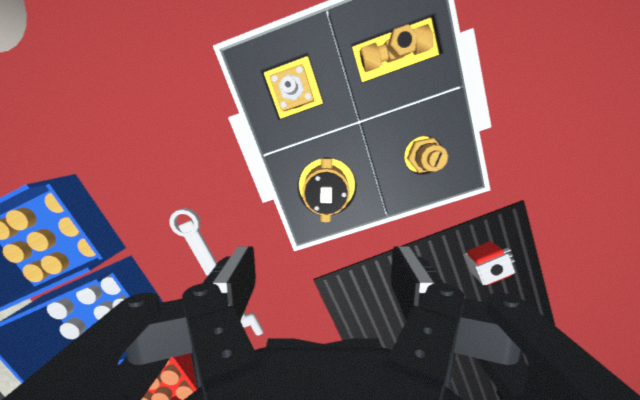

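```bash
python3 -m handwheel '[[-0.04,-0.02,-0.04,0,0,0,0.8],[-0.08,-0.04,-0.08,0,0,0,0.8],[-0.08,-0.06,-0.13,0,0,0,0.8],[-0.08,-0.08,-0.18,0,0,0,0.8],[-0.08,-0.1,-0.23,0,0,0,0.8],[-0.08,-0.12,-0.27,0,0,0,0.8],[-0.08,-0.12,-0.27,0,0,0,0.8],[-0.08,-0.12,-0.27,0,0,0,0.8]]'
python3 - <<'E'
from h import *
save("top","t28",(130,130,480,270),2.2);d=save("side","s28",(200,180,400,330),4)
E
```

```text
t: 27.95
eef_pos: [573.9, -446.4, 247.7]
tool_rot: [154.6, 89.9, -140.5]
force: [-0.4, -1.0, -0.8]
gripper_width: 68.3
```

View pics/t28.png

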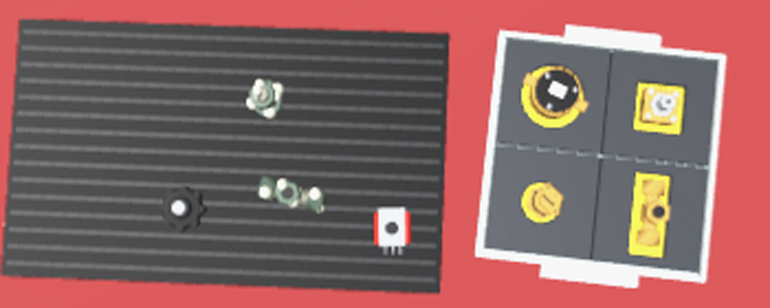

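View pics/s28.png

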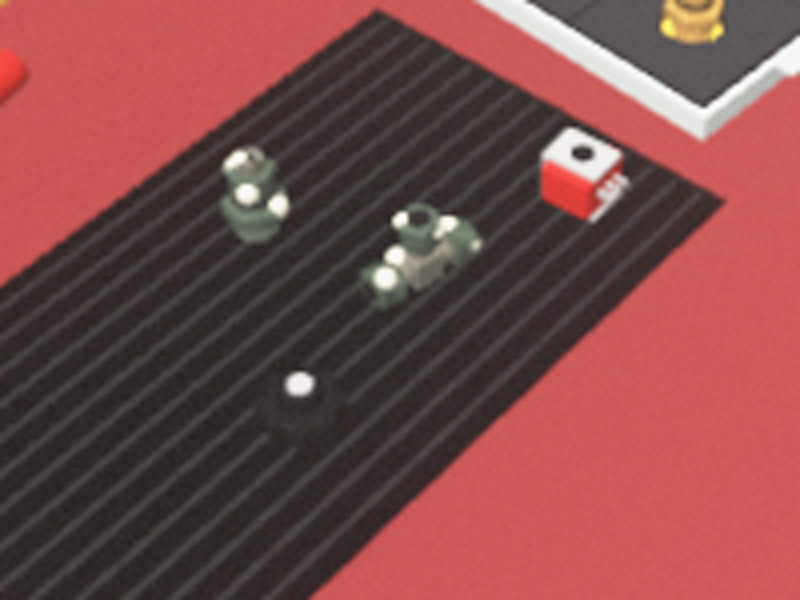

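All four new parts sit in their pockets. The old relief valve at (264,95) and the old tee at (289,192) stand where they were. Handing in.

```bash
python3 -m handwheel '[[0,0,0,0,0,0,0.8],[0,0,0,0,0,0,0.8],[0,0,0,0,0,0,0.8]]'; python3 -c "
from station import r
print(r.sense()['force']); print(r.sign_off())"
```

```text
t: 28.35
eef_pos: [575.9, -438.0, 249.3]
tool_rot: [19.6, 89.9, 85.3]
force: [0.1, -0.2, 0.4]
gripper_width: 68.3
[ 0.13137396 -0.20555857  0.40631767]
the job is handed in; nothing more can be done
None
```

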